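# Load the specimen slide, run it home and clamp it

### The arm

A 6-joint arm with a two-finger parallel gripper is mounted at the origin on a cart in front of the work surface, level with it; the furniture and walls round the work are solid. World frame = base frame: x ahead of the robot, y to its left, z up, the work surface at z = 0. Lengths are in m, angles in rad, forces in N, time in s.
With the tool pointing down it reaches from about 0.425 to 0.95 m from the base axis. Payload 3.5 kg.
Tool frame: the origin (TCP) lies on the centre line of the jaws, within the pads' length; the fingertips stand 17 mm ahead of it and the grasp point (between the pads) lies 2 mm behind it; z points along the fingers, y is the line along which they close (so a half turn about z gives the same grasp; the last joint's range is limited). The gripper opens to 85 mm and grips with 20 to 120 N. Pads are 22 mm wide; open, the fingers measure 114 mm over their backs; the gripper's body (76 mm by 85 mm) begins 54 mm behind the grasp point. The pads swing forward as they close: fully open they stand 13 mm farther back than shut.
Start: joints at [0.996, 0.286, 1.577, -0, 1.279, -0.15], TCP at [0.278, 0.615, 0.248] pointing down, gripper open.
Joint ranges: [-2.77, 2.77], [-0.9, 2.22], [0.21, 2.48], [-1.53, 4.67], [0.24, 2.81], [-2.84, 2.84]. Speed limits (rad/s): [2.79, 2.79, 3.14, 3.14, 3.14, 3.14].

### API

Orientations are given as a unit quaternion [x, y, z, w].
In Python, from plant import ctrl gives the robot as it stands. The module is installed in compiled form; this text tells all that it offers.
- The arm moves only by the tool drive_tool, never from a script. Its argument "moves" is a list of rows, each a list of 3 entries, a list of its own where there are three numbers: the turn, a rotation vector about the tool's x, y, z in rad, then the shift along the tool's x, y, z in m, then the finger opening in m, from 0 to 0.0854. A call has 1 to 5 rows; each row shifts and turns the commanded pose from where the row before left it, along the tool's axes as they then stand; what a row does not reach is not made up. A row lasts 1/8 s, in which the tool goes at most 62.5 mm and 10.7 degrees, less where a joint would pass 70% of its speed; a pose out of reach is approached as far as the arm can. A call with a gripper value outside its range is refused whole. The fingers move at their own pace and stop on an object; "grip_force" is the grip in N (left out, the last holds). Time passes only in rows, so rows that do not move let the fingers close. It gives the time, the measured TCP pose, the force, the opening and the grip force at its end, in the units of the state.
- ctrl.get_state(): the state, without advancing time (a new reading comes with each control period).
- ctrl.read_camera(name): name is "scene" or "top" or "wrist"; returns a dict with "image" (400x640x3 uint8, red, green, blue), "fx", "fy", "cx", "cy" (pixels), "R" (3x3) and "t" (3): a world point X has camera coordinates R X + t. Camera axes: x right, y down, z forward; pixel columns grow to the right and rows downward; lengths in m; the calibration is good to about 2 mm. The wrist camera is an equidistant fisheye: a pixel r from the principal point sees the ray r / f radians off the axis. A picture is of the moment at which its call begins. There is no depth.
- ctrl.sign_off(): hands the job in; it is judged then, once.
The state is a dict: "time": time; "qpos": joint angles; "dq": joint speeds; "joint_efforts": joint torques, N m; "eef_pos": TCP position; "tcp_rot": TCP orientation; "contact_force": force on the tool from outside, world axes, zero at the start; "wrist_torque": the same for the moment, N m; "opening": opening from 0.0 (shut) to 1.0 (fully open); "finger_force": force on a finger pad.
Only numpy, scipy, OpenCV 4.12 (cv2) and the standard library are available. Lean on these libraries where they do the work, as an engineer would, in place of code of your own. Each camera call takes 0.05 s, during which the arm holds its last target. There are 200 camera calls.

### The job

Put every resin-mounted specimen that lies on the bench into the open bays of the sliding carrier, one to a bay and flat on the bay floor. Then slide the loaded carrier inward along its bed, on its centre line so that it does not jam, until its tongue is fully home against the stop hidden in the slot, and only then turn both clamp bolts clockwise to their end stops. Leave the loupe, the battery and the small white slide box where they are.

Things in the scene. Friction and masses are not known exactly. Their poses are not given: they have to be found in the camera images.
- bed: fixed grey bed of the slide. Origin on the bench under the carrier's outermost place; x along the slide, inward to the stop, z up. 5 mm floor plate, x=-47 to 215 mm, y=+-112 mm. Both sides, x=-45 to 181 mm: a rail, y=100 to 112 mm, with a lip in to y=88 mm, top 18 mm above the bench; the lips keep the carrier from being lifted out
- carrier: sliding carrier, 0.3 to 0.6 kg, loose in the rails (2 mm play each side): plate 60 mm along the slide, 196 across, 6 thick. Origin: middle of its underside, x inward, z up. Runs up to 120 mm: fully home its origin is at bed x=120. Pushed on its centre line it moves with 1 to 4 N; pushed well off it (about 40 mm or more) it cocks and wedges in the rails; draw it back to free it
- handle (a point): upright black push handle on a short stem at the outer end of the carrier, on its centre line: 12 mm thick along the slide, 24 mm wide, its top 46 mm above the carrier's underside. The point is on its axis 35 mm above the carrier's underside and 65 mm behind the carrier's origin
- loupe: black eye loupe, a cylinder hollow from above, 39 mm across and 24 mm high; not a specimen, to be left alone. Origin in its underside
- battery_aa: AA cell lying on the bench, bystander, 50 mm long, 15 mm thick, origin in its underside
- slide_box: white box 26x76x26 mm, bystander, origin in its underside
- puck_1_mid (a point): specimen moulded in a resin disc, 30 mm across and 17 mm high, standing on the bench; the point is its centre, half-way up, z along its axis (may be absent)
- puck_2_mid (a point): specimen moulded in a resin disc, 32 mm across and 19 mm high, standing on the bench; the point is its centre, half-way up, z along its axis (may be absent)
- puck_3_mid (a point): specimen moulded in a resin disc, 30 mm across and 21 mm high, standing on the bench; the point is its centre, half-way up, z along its axis (may be absent)
- puck_4_mid (a point): specimen moulded in a resin disc, 32 mm across and 17 mm high, standing on the bench; the point is its centre, half-way up, z along its axis (may be absent)
- puck_5_mid (a point): specimen moulded in a resin disc, 30 mm across and 19 mm high, standing on the bench; the point is its centre, half-way up, z along its axis (may be absent)
- knob_left (a joint): turn of the left clamp bolt in rad: starts at 0 to 0.2, grows as it is turned clockwise seen from above, end stop at 4.0; it stays where it is left (0.06 N m of friction)
- knob_left_grip (a point): left captive clamp bolt, upright axis at bed x=120, y=+130 mm. Black wing grip: a bar 40 mm long, 12 thick, from 31.5 to 55.5 mm above the bench, over a boss of radius 12 mm and a flat steel finger reaching 41 mm out (top 26.5 mm). The point: on the axis, 44.5 mm up; x along the bar to the finger's tip; at the end stop the finger points square across the slide, inward
- knob_right (a joint): turn of the right clamp bolt in rad: starts at 0 to 0.2, grows as it is turned clockwise seen from above, end stop at 4.0; it stays where it is left (0.06 N m of friction)
- knob_right_grip (a point): right captive clamp bolt, upright axis at bed x=120, y=-130 mm. Black wing grip: a bar 40 mm long, 12 thick, from 31.5 to 55.5 mm above the bench, over a boss of radius 12 mm and a flat steel finger reaching 41 mm out (top 26.5 mm). The point: on the axis, 44.5 mm up; x along the bar to the finger's tip; at the end stop the finger points square across the slide, inward
- stop_face (a point): the hidden stop: end wall of a blind slot, 50 mm wide, in the dark covered block (48 mm long, 78 wide, 23 high) at the far end of the bed; the point is in its face, 195 mm along bed x
- bay_row (a point): middle of the row of four open square bays on the carrier, at bay floor height (6 mm above the carrier's underside). Bays 39 mm along the slide, 38 mm across, centres at carrier x=0, y=-63, -21, 21, 63 mm; walls between and round them 4 mm thick and 6 mm high
- tongue_tip (a point): front end of the carrier's tongue (40 mm wide, 6 thick, 45 mm long), on the centre line, 75 mm ahead of the carrier's origin; it enters the slot and meets the stop
Not all that is in view belongs to the job. Leave any orange or yellow look-alike of the part that bears puck_4_mid alone.

How it is judged:
By the outcome, as a careful person would: the job done as asked, in the order asked, and still so for the second after the job is handed in, with the robot touching nothing.
Of puck_1, puck_2, puck_3, puck_4, puck_5 only 2 to 4 are there at a start; the rules pass over those that are not, and their reading is None.
At some moment in a run one of puck_1, puck_2, puck_3, puck_4, puck_5 may be knocked a few centimetres aside while the robot is not near it.
Once in a run the grip may slacken for a moment while it holds something.
It also fails if it takes over 210 s, if anything falls off the work surface, if the arm or the gripper's body presses on something with over 40 N, if the wrist force passes 120 N, or if a joint passes its speed limit or range.

## Working session

There is one attempt and no reset: what is moved stays moved. The work goes in short steps, Python scripts to look and compute and a tool call to move; the robot and the scene stay as the last step left them, time stands still between calls to the robot, and variables do not carry over. Pictures are saved under pics/ and viewed, at most 14 in all, crops included, and the job is handed in when it is done.

Besides the shell and the picture viewer there is one more tool, called after "Request:" as name(argument=value, ...) on one line, values as JSON. drive_tool: Moves the arm, as the interface text tells. Its arguments: {"type":"object","properties":{"moves":{"type":"array","items":{"type":"array"}},"grip_force":{"type":"number"}},"required":["moves"]}

```bash
mkdir -p pics
cat > h.py <<'E'
import numpy as np, cv2
from plant import ctrl
from scipy.spatial.transform import Rotation as Ro
def snap(n,f):
    c=ctrl.read_camera(n); cv2.imwrite(f'pics/{f}.png',c['image'][:,:,::-1]); 
    np.savez(f'pics/{f}.npz',**{k:np.array(v) for k,v in c.items()}); return c
def ray(c,u,v,z):
    # perspective pixel -> world at height z
    d=np.array([(u-c['cx'])/c['fx'],(v-c['cy'])/c['fy'],1.]); R=np.array(c['R']);t=np.array(c['t'])
    o=-R.T@t; w=R.T@d; return o+w*(z-o[2])/w[2]
def proj(c,X):
    p=np.array(c['R'])@np.array(X)+np.array(c['t']); return c['fx']*p[0]/p[2]+c['cx'],c['fy']*p[1]/p[2]+c['cy']
def ld(f): return dict(np.load(f'pics/{f}.npz'))
E
python3 - <<'E'
from h import *
for n in('scene','top'):
    c=snap(n,n+'0'); print(n,c['fx'],c['cx'],c['cy'],np.round(-np.array(c['R']).T@c['t'],3),np.round(c['R'],3).tolist())
s=ctrl.get_state();print(s['time'],s['eef_pos'],s['tcp_rot'],s['opening'])
E
```

```text
scene 441.0838227478503 314.4427410940531 198.053617321058 [-0.282  0.809  0.695] [[-0.707, -0.707, -0.006], [-0.329, 0.336, -0.883], [0.626, -0.622, -0.47]]
top 384.79758762905243 315.0697880895064 200.44093346705688 [ 0.397 -0.024  1.056] [[-0.012, -1.0, -0.006], [-0.984, 0.013, -0.176], [0.176, 0.004, -0.984]]
0.1 [0.27783952 0.61454487 0.24705938] [ 2.10822548e-01  9.77523730e-01 -1.02593819e-03 -3.97161884e-04] 0.9995924327404131
```

View pics/top0.png

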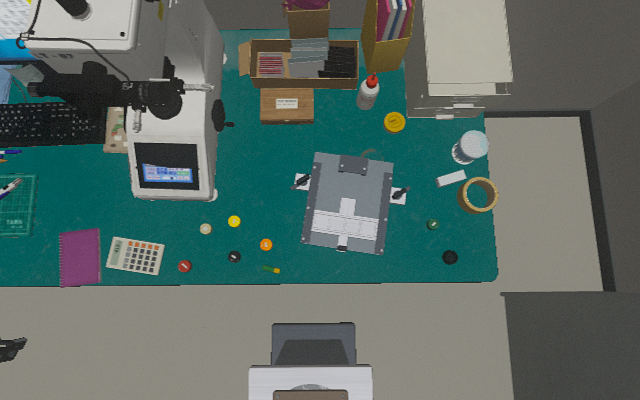

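View pics/scene0.png

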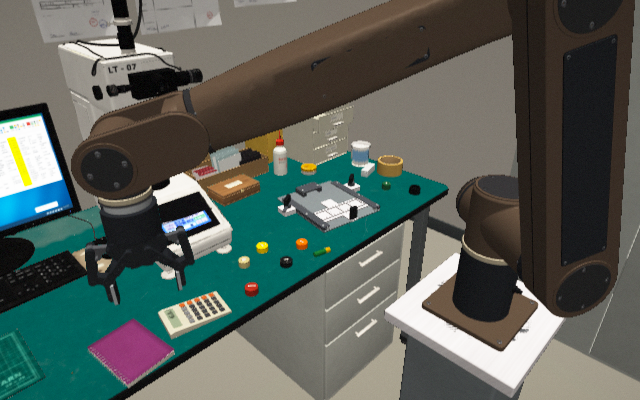

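The top view shows the bed around (347,203) with the bays at about (346,225). Disc-like objects are at (206,229) cream, (234,221) yellow, (266,244) orange, (184,266) red, (234,257) black, (432,224) green and (450,257) black, the last probably the loupe. I'll enlarge these.

Run:
```python
from h import *
a=cv2.imread('pics/top0.png')
x=cv2.resize(a[205:285,160:300],None,fx=5.7,fy=5.7,interpolation=cv2.INTER_CUBIC)[:,:800]
cv2.imwrite('pics/c1.png',cv2.resize(a[205:285,165:295],(780,480),interpolation=cv2.INTER_CUBIC))
cv2.imwrite('pics/c2.png',cv2.resize(a[145:275,290:480],(760,520),interpolation=cv2.INTER_CUBIC))
```

```text
(no output)
```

View pics/c1.png

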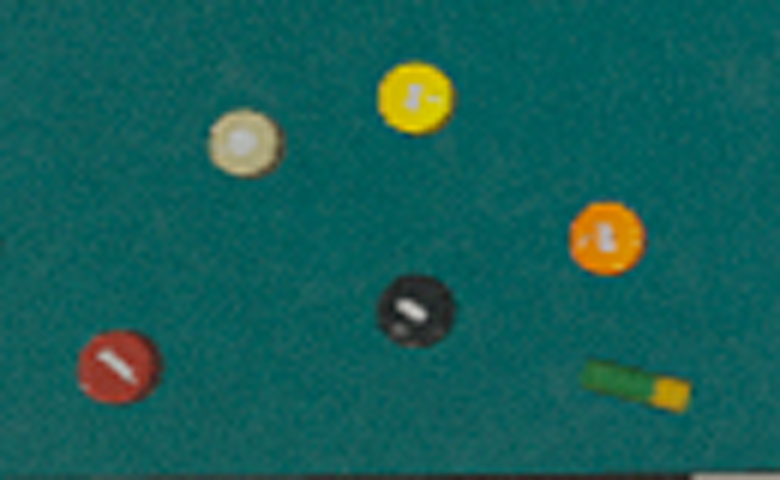

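View pics/c2.png

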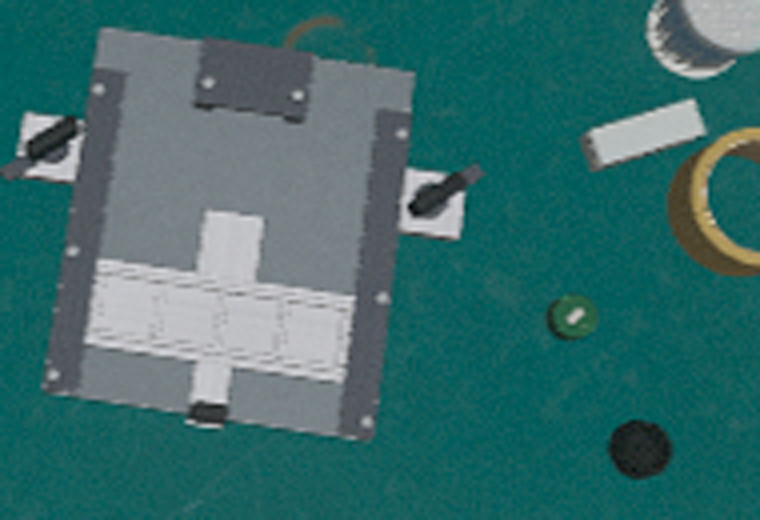

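Candidates for specimens, by top-view pixel:
- Cream (206,229), red (184,266), dark/black with a white sample (234,257) and green (432,224) are the pucks.
- Yellow (234,221) and orange (266,244) are the look-alikes.
- Yellow lid (394,122), loupe (450,257) and battery (272,269) are not specimens.

I choose cream, red, black and green, one per bay.

```bash
cat > bed.py <<'E'
from h import *
from scipy.optimize import least_squares
c=ld('top0')
C2=lambda u,v:((u+.5)/4-.5+290,(v+.5)/4-.5+145)
C1=lambda u,v:((u+.5)/6-.5+165,(v+.5)/6-.5+205)
obs=[((215,112,5),C2(102,28)),((215,-112,5),C2(414,72)),((-47,112,5),C2(42,392)),((-47,-112,5),C2(374,440)),((120,130,55),C2(52,138)),((120,-130,55),C2(438,192))]
T=lambda p,b:np.array([p[0]+np.cos(p[2])*b[0]-np.sin(p[2])*b[1],p[1]+np.sin(p[2])*b[0]+np.cos(p[2])*b[1],b[2]])
f=lambda p:np.concatenate([np.array(proj(c,T(p,np.array(b)/1000)))-o for b,o in obs])
r=least_squares(f,[.55,0,0]); P=r.x
if __name__=='__main__':
    print('bed',np.round(P,4),np.round(r.fun,1))
    h=ray(c,*C2(209,408),.046+.005); print('handle top',h, 'fit outermost',T(P,np.array([-65,0,51])/1000))
    for n,p in dict(cream=C1(243,141),red=C1(116,365),black=C1(415,309),yellow=C1(415,97),orange=C1(606,237),green=C2(574,314),loupe=C2(641,447),batt=C1(637,385),box=C2(645,130)).items():
        w=ray(c,*p,.019); print(n,np.round(w[:2],4),round(np.hypot(*w[:2]),3))
    for y in(63,21,-21,-63): print('bay',y,np.round(T(P,np.array([0,y,11])/1000),4))
E
python3 bed.py
```

```text
bed [ 0.4965 -0.0971 -0.1583] [-0.5 -0.2  0.1 -0.2  0.5  0.4 -0.6  0.5  0.  -0.4  0.5 -0.1]
handle top [ 0.4539934  -0.08822724  0.051     ] fit outermost [ 0.43226369 -0.08689392  0.051     ]
cream [0.5104 0.2788] 0.582
red [0.4114 0.3315] 0.528
black [0.4343 0.1992] 0.478
yellow [0.5294 0.2016] 0.566
orange [0.4652 0.1144] 0.479
green [ 0.5159 -0.3385] 0.617
loupe [ 0.4264 -0.3771] 0.569
batt [0.3998 0.1   ] 0.412
box [ 0.6429 -0.3959] 0.755
bay 63 [ 0.5064 -0.0349  0.011 ]
bay 21 [ 0.4998 -0.0764  0.011 ]
bay -21 [ 0.4931 -0.1179  0.011 ]
bay -63 [ 0.4865 -0.1594  0.011 ]
```

```bash
cat >> h.py <<'E'
def st():
    s=ctrl.get_state(); R=Ro.from_quat(s['tcp_rot']); M=R.as_matrix()
    print('t',round(s['time'],2),'pos',np.round(s['eef_pos'],4),'yang',round(np.degrees(np.arctan2(M[1,1],M[0,1])),2),'tilt',np.round(M[:2,2],4),'op',round(s['opening']*85.4,1),'F',np.round(s['contact_force'],1),'ff',np.round(s['finger_force'],1),'q16',np.round([s['qpos'][0],s['qpos'][5]],2)); return s,M
def to(*tg):
    s,M=st(); p=np.array(s['eef_pos'])
    for t in tg:
        d=M.T@(np.array(t)-p); print('  ->',np.round(t,4),'tool shift mm',np.round(d*1000,1),'rows',int(np.ceil(np.linalg.norm(d)/.0625))); p=np.array(t)
E
python3 - <<'E'
from bed import *
for uv in((216,197),(213,202),(130,195)): print(ray(c,*uv,0),ray(c,*uv,.08))
q=np.mean([C2(97,260),C2(355,295),C2(347,382),C2(86,344)],0); print('carrier',ray(c,*q,.014)); w=ray(c,*q,.014)[:2]-P[:2]; a=P[2]; print('bed xy',np.cos(a)*w[0]+np.sin(a)*w[1],-np.sin(a)*w[0]+np.cos(a)*w[1])
E
```

```text
[0.5993979  0.25712828 0.        ] [0.58403526 0.23580739 0.08      ]
[0.58530152 0.2650439  0.        ] [0.57100661 0.24312345 0.08      ]
[0.60836127 0.49888763 0.        ] [0.59231971 0.4592547  0.08      ]
carrier [ 0.51532102 -0.10035845  0.014     ]
bed xy 0.01914138755481601 -0.00020004883729404354
```

Request:
drive_tool(moves=[[[0, 0, 0.1864], [0, 0, 0], 0.06], [[0, 0, 0.1864], [0, 0, 0], 0.06], [[0, 0, 0.1864], [0, 0, 0], 0.06], [[0, 0, 0.1864], [0, 0, 0], 0.06], [[0, 0, 0.1864], [0, 0, 0], 0.06]], grip_force=40)

```text
time: 0.72
eef_pos: [0.2779, 0.6147, 0.2475]
tcp_rot: [0.63, 0.777, -0.001, 0.0]
contact_force: [-0.2, 0.3, -0.5]
opening: 0.701
finger_force: 0.0
```

Request:
drive_tool(moves=[[[0, 0, 0.1864], [0, 0, 0], 0.06], [[0, 0, 0.1864], [0, 0, 0], 0.06]])

```text
time: 0.98
eef_pos: [0.278, 0.6147, 0.2474]
tcp_rot: [0.763, 0.646, -0.001, 0.0]
contact_force: [-0.9, 0.3, -0.8]
opening: 0.707
finger_force: 0.0
```

```bash
python3 -c "
from h import *
to([.5104,.2788,.15],[.5104,.2788,.0255])"
```

```text
t 0.97 pos [0.278  0.6147 0.2474] yang -9.45 tilt [-0.0007 -0.0013] op 60.4 F [-0.9  0.3 -0.8] ff 0.0 q16 [1.   1.16]
  -> [0.5104 0.2788 0.15  ] tool shift mm [-293.   284.5   97.7] rows 7
  -> [0.5104 0.2788 0.0255] tool shift mm [2.000e-01 1.000e-01 1.245e+02] rows 2
```

Request:
drive_tool(moves=[[[0, 0, 0], [-0.042, 0.0406, 0.014], 0.06], [[0, 0, 0], [-0.042, 0.0406, 0.014], 0.06], [[0, 0, 0], [-0.042, 0.0406, 0.014], 0.06], [[0, 0, 0], [-0.042, 0.0406, 0.014], 0.06], [[0, 0, 0], [-0.042, 0.0406, 0.014], 0.06]])

```text
time: 1.6
eef_pos: [0.4459, 0.3738, 0.1775]
tcp_rot: [0.761, 0.649, -0.0, -0.0]
contact_force: [0.0, 0.2, -0.7]
opening: 0.705
finger_force: 0.0
```

Request:
drive_tool(moves=[[[0, 0, 0], [-0.042, 0.0406, 0.014], 0.06], [[0, 0, 0], [-0.042, 0.0406, 0.014], 0.06], [[0, 0, 0], [0, 0, 0], 0.06]])

```text
time: 1.98
eef_pos: [0.5133, 0.2762, 0.1484]
tcp_rot: [0.763, 0.647, -0.002, -0.0]
contact_force: [0.6, 0.9, -0.3]
opening: 0.706
finger_force: 0.0
```

```bash
python3 -c "
from h import *
c=snap('wrist','w1'); print(c['fx'],c['cx'],c['cy'],np.round(-np.array(c['R']).T@c['t'],4),np.round(c['R'],3).tolist()); to([.5104,.2788,.0255])"
```

```text
309.70691628693146 317.67763982275306 198.51121298427466 [0.5261 0.3583 0.2737] [[0.986, -0.165, -0.003], [-0.155, -0.933, 0.325], [-0.056, -0.321, -0.946]]
t 2.02 pos [0.5125 0.278  0.1492] yang -9.31 tilt [-0.0024 -0.0005] op 60.0 F [ 0.   0.6 -0.3] ff 0.0 q16 [0.32 0.49]
  -> [0.5104 0.2788 0.0255] tool shift mm [  0.5  -2.  123.7] rows 2
```

View pics/w1.png

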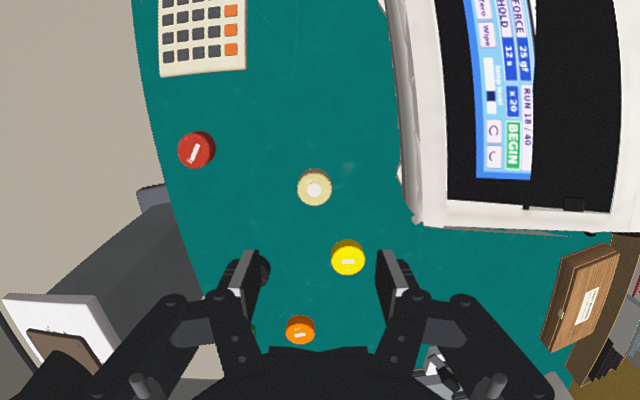

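The wrist view shows the cream puck at (314,188), red at (196,150), yellow at (348,258) and orange at (300,330). I'll compute their positions.

```bash
cat >> h.py <<'E'
def wray(c,u,v,z):
    x,y=(u-c['cx'])/c['fx'],(v-c['cy'])/c['fy']; r=np.hypot(x,y)+1e-12
    d=np.array([x/r*np.sin(r),y/r*np.sin(r),np.cos(r)]); R=np.array(c['R']); o=-R.T@np.array(c['t']); w=R.T@d
    return o+w*(z-o[2])/w[2]
def wproj(c,X):
    p=np.array(c['R'])@np.array(X)+np.array(c['t']); th=np.arctan2(np.hypot(*p[:2]),p[2]); n=p[:2]/np.hypot(*p[:2])
    return c['fx']*th*n[0]+c['cx'],c['fy']*th*n[1]+c['cy']
E
python3 - <<'E'
from h import *
c=ld('w1')
for n,p in dict(cream=(314,187),red=(196,149),yellow=(348,256)).items(): print(n,wray(c,*p,.019))
im=cv2.imread('pics/w1.png').astype(int)
E
```

```text
cream [0.50955302 0.28279806 0.019     ]
red [0.41337731 0.3346408  0.019     ]
yellow [0.52972994 0.21068402 0.019     ]
```

Request:
drive_tool(moves=[[[0, 0, 0], [0.0026, -0.003, 0.05], 0.06], [[0, 0, 0], [0, 0, 0.052], 0.06], [[0, 0, 0], [0, 0, 0], 0.06]])

```text
time: 2.4
eef_pos: [0.5051, 0.2827, 0.0438]
tcp_rot: [0.76, 0.649, -0.005, -0.002]
contact_force: [-0.1, 0.6, 0.8]
opening: 0.706
finger_force: 0.0
```

```bash
cat >> h.py <<'E'
RNG=dict(cream=((15,30,110),(35,150,255)),red=((0,120,60),(9,255,255)),green=((40,90,20),(75,255,200)),black=((0,0,0),(180,110,50)),yellow=((24,180,120),(33,255,255)),orange=((10,180,150),(20,255,255)))
def blob(c,n,near=None,amin=40):
    hsv=cv2.cvtColor(np.ascontiguousarray(c['image']),cv2.COLOR_RGB2HSV); m=cv2.inRange(hsv,*map(np.array,RNG[n]))
    m=cv2.morphologyEx(m,cv2.MORPH_CLOSE,np.ones((5,5),np.uint8))
    out=[]
    for k in cv2.findContours(m,cv2.RETR_EXTERNAL,cv2.CHAIN_APPROX_NONE)[0]:
        if cv2.contourArea(k)<amin: continue
        (u,v),r=cv2.minEnclosingCircle(k); out.append((u,v,r,cv2.contourArea(k)))
    if near is not None: out.sort(key=lambda o:np.hypot(o[0]-near[0],o[1]-near[1]))
    else: out.sort(key=lambda o:-o[3])
    return [np.round(o,1).tolist() for o in out[:3]]
E
python3 - <<'E'
from h import *
s,M=st(); c=snap('wrist','w2'); q=wproj(c,[.51,.281,.015]); print('exp',q, 'tcp proj',wproj(c,s['eef_pos'])); b=blob(c,'cream',q); print(b); print(wray(c,*b[0][:2],.012))
im=cv2.imread('pics/w2.png'); cv2.imwrite('pics/w2c.png',cv2.resize(im[120:380,190:470],None,fx=2,fy=2))
E
```

```text
t 2.4 pos [0.5051 0.2827 0.0438] yang -8.99 tilt [-0.0105 -0.0034] op 60.3 F [-0.1  0.6  0.8] ff 0.0 q16 [0.33 0.49]
exp (np.float64(329.49720922721093), np.float64(250.32588727868614)) tcp proj (np.float64(320.2439513125764), np.float64(277.2510160687097))
[[327.7, 246.7, 29.0, 2370.5], [372.0, 340.7, 8.0, 57.0], [186.2, 384.7, 13.9, 221.0]]
[0.50916015 0.28186959 0.012     ]
```

View pics/w2c.png

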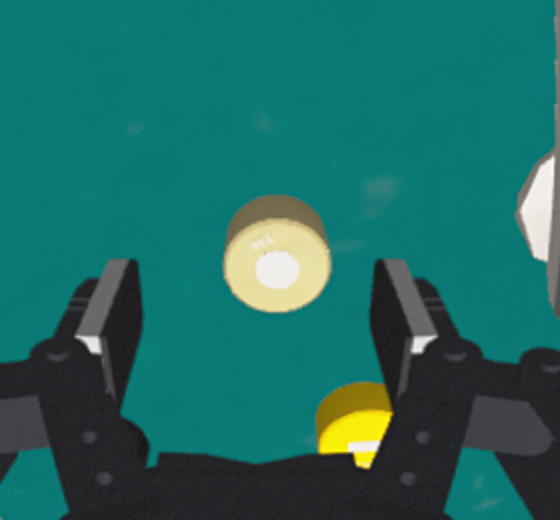

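The close crop shows the cream puck's top centred at (328,252), between the pads, clear of yellow.

Run:
```python
from h import *
c=ld('w2'); w=wray(c,328.5,252.5,.019); print(w); to([w[0],w[1],.0255])
```

```text
[0.50947619 0.28191381 0.019     ]
t 2.45 pos [0.5077 0.2835 0.047 ] yang -9.0 tilt [-0.0042 -0.0013] op 60.0 F [ 0.2 -0.5  0.2] ff 0.0 q16 [0.33 0.49]
  -> [0.5095 0.2819 0.0255] tool shift mm [-1.2  2.1 21.5] rows 1
```

Request:
drive_tool(moves=[[[0, 0, 0], [-0.0012, 0.001, 0.021], 0.06], [[0, 0, 0], [0, 0, 0], 0.06], [[0, 0, 0], [0, 0, 0], 0.02], [[0, 0, 0], [0, 0, 0], 0.02], [[0, 0, 0], [0, 0, 0], 0.02]])

```text
time: 3.08
eef_pos: [0.5115, 0.2818, 0.0287]
tcp_rot: [0.761, 0.649, 0.001, 0.0]
contact_force: [-0.5, -0.9, 4.8]
opening: 0.321
finger_force: 39.4
```

Run:
```python
from h import *
s,M=st(); c=snap('wrist','w3')
im=cv2.imread('pics/w3.png'); cv2.imwrite('pics/w3c.png',cv2.resize(im[190:390,220:440],None,fx=3,fy=3))
```

```text
t 3.08 pos [0.5115 0.2818 0.0287] yang -9.1 tilt [0.0023 0.0008] op 27.4 F [-0.5 -0.9  4.8] ff 39.4 q16 [0.33 0.49]
```

View pics/w3c.png

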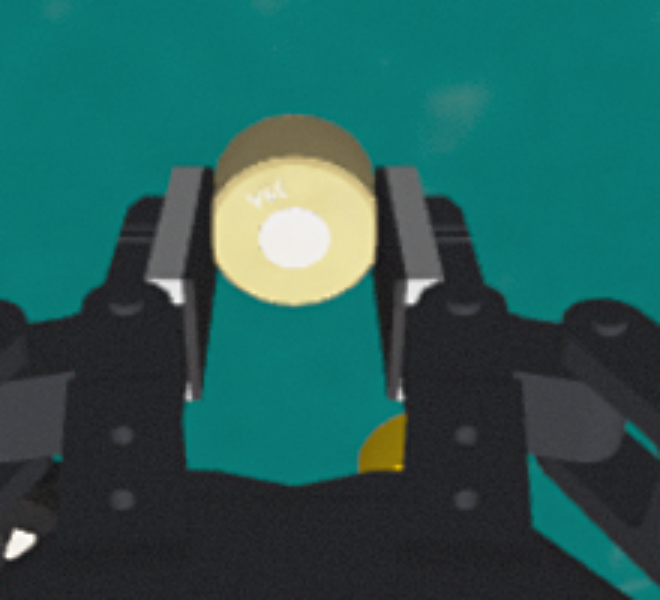

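```bash
cat >> h.py <<'E'
def inhand(c,u,v,z):
    s,M=st(); w=wray(c,u,v,z); d=M.T@(w-s['eef_pos']); print('puck',np.round(w,4),'in tool mm',np.round(d*1000,1))
E
python3 - <<'E'
from h import *
inhand(ld('w3'),317.7,267.3,.019)
E
```

```text
t 3.12 pos [0.5116 0.2818 0.0287] yang -9.1 tilt [0.0023 0.0008] op 27.6 F [ 0.1 -1.1  5.8] ff 39.5 q16 [0.33 0.49]
puck [0.5103 0.2817 0.019 ] in tool mm [-0.3 -1.2  9.7]
```

Request:
drive_tool(moves=[[[0, 0, 0], [0, 0, -0.03], 0.02], [[0, 0, 0], [0, 0, -0.05], 0.02], [[0, 0, 0], [0, 0, 0], 0.02], [[0, 0, 0], [0, 0, 0], 0.02]])

```text
time: 3.62
eef_pos: [0.51, 0.2813, 0.1067]
tcp_rot: [0.761, 0.649, -0.0, -0.0]
contact_force: [0.6, 0.5, -1.0]
opening: 0.321
finger_force: 39.4
```

Run:
```python
from h import *
st(); c=snap('wrist','w4'); print(blob(c,'cream',(318,267)))
print(blob(ld('w3'),'cream',(318,267)))
```

```text
t 3.62 pos [0.51   0.2813 0.1067] yang -9.1 tilt [-0.0009 -0.0003] op 27.4 F [ 0.6  0.5 -1. ] ff 39.4 q16 [0.33 0.49]
[[317.9, 259.6, 31.8, 2740.0], [208.5, 376.6, 13.6, 209.5], [189.5, 37.6, 63.0, 4039.5]]
[[317.8, 259.6, 31.7, 2743.5], [137.5, 39.5, 73.9, 4443.5], [24.0, 167.5, 169.2, 20334.5]]
```

Run:
```python
from h import *
c=ld('w4'); s,M=st()
for z in(.010,.017,.022,.028):
  for x in(-.011,.011):
    print(z,x,[np.round((np.array(wproj(c,s['eef_pos']+M@[x,y,z]))-[220,190])*3) for y in(-.015,.015)])
```

```text
t 3.67 pos [0.5094 0.281  0.1058] yang -9.1 tilt [-0.0028 -0.0009] op 27.5 F [-0.2 -0.3 -0.6] ff 39.4 q16 [0.33 0.49]
0.01 -0.011 [array([212., 280.]), array([382., 280.])]
0.01 0.011 [array([206., 171.]), array([387., 171.])]
0.017 -0.011 [array([215., 259.]), array([378., 259.])]
0.017 0.011 [array([210., 152.]), array([384., 152.])]
0.022 -0.011 [array([217., 244.]), array([376., 244.])]
0.022 0.011 [array([212., 140.]), array([381., 139.])]
0.028 -0.011 [array([219., 228.]), array([374., 228.])]
0.028 0.011 [array([215., 126.]), array([378., 125.])]
```

Request:
drive_tool(moves=[[[0, 0, 0], [0, 0, 0.04], 0.02], [[0, 0, 0], [0, 0, 0.037], 0.02], [[0, 0, 0], [0, 0, 0], 0.02], [[0, 0, 0], [0, 0, 0], 0.045], [[0, 0, 0], [0, 0, 0], 0.045]])

```text
time: 4.3
eef_pos: [0.5111, 0.2817, 0.0313]
tcp_rot: [0.761, 0.649, 0.001, 0.0]
contact_force: [-0.7, 0.2, -0.4]
opening: 0.527
finger_force: 0.0
```

Run:
```python
from h import *
to([.5103,.2817,.020])
```

```text
t 4.3 pos [0.5111 0.2817 0.0313] yang -9.1 tilt [0.0014 0.0005] op 45.0 F [-0.7  0.2 -0.4] ff 0.0 q16 [0.33 0.49]
  -> [0.5103 0.2817 0.02  ] tool shift mm [-0.1 -0.8 11.3] rows 1
```

Request:
drive_tool(moves=[[[0, 0, 0], [0, 0, 0.0105], 0.045], [[0, 0, 0], [0, 0, 0], 0.045], [[0, 0, 0], [0, 0, 0], 0.02], [[0, 0, 0], [0, 0, 0], 0.02], [[0, 0, 0], [0, 0, 0], 0.02]])

```text
time: 4.92
eef_pos: [0.5106, 0.2815, 0.02]
tcp_rot: [0.761, 0.649, 0.0, 0.0]
contact_force: [-0.1, -1.1, -0.7]
opening: 0.33
finger_force: 39.4
```

Run:
```python
from h import *
st(); c=snap('wrist','w5'); b=blob(c,'cream',(318,267)); print(b)
```

```text
t 4.92 pos [0.5106 0.2815 0.02  ] yang -9.1 tilt [0.0003 0.0001] op 28.2 F [-0.1 -1.1 -0.7] ff 39.4 q16 [0.33 0.49]
[[317.6, 270.0, 33.1, 3019.0], [130.0, 37.3, 75.8, 4688.0], [20.0, 168.5, 169.7, 18316.5]]
```

Request:
drive_tool(moves=[[[0, 0, 0], [0, 0, -0.03], 0.02], [[0, 0, 0], [0, 0, -0.04], 0.02], [[0, 0, 0], [0, 0, -0.01], 0.02], [[0, 0, 0], [0, 0, 0], 0.02]])

```text
time: 5.48
eef_pos: [0.5107, 0.2815, 0.1002]
tcp_rot: [0.761, 0.649, 0.001, 0.0]
contact_force: [-0.5, 0.5, -0.4]
opening: 0.328
finger_force: 39.5
```

Run:
```python
from bed import *
bay=lambda y,x=.019:T(P,np.array([x,y,0]))
for y in(.063,.021,-.021,-.063): print(y,np.round(bay(y),4))
b=bay(.063); to([b[0],b[1],.10])
c=snap('wrist','w6');print(blob(c,'cream',(318,267)))
```

```text
0.063 [ 0.5251 -0.0379  0.    ]
0.021 [ 0.5185 -0.0794  0.    ]
-0.021 [ 0.5119 -0.1209  0.    ]
-0.063 [ 0.5053 -0.1624  0.    ]
t 5.47 pos [0.5107 0.2815 0.1002] yang -9.1 tilt [0.0011 0.0004] op 28.0 F [-0.5  0.5 -0.4] ff 39.5 q16 [0.33 0.49]
  -> [ 0.5251 -0.0379  0.1   ] tool shift mm [-3.132e+02  6.470e+01  1.000e-01] rows 6
[[317.8, 269.8, 33.0, 3025.0], [206.6, 378.6, 12.4, 193.0], [185.5, 38.2, 64.1, 3977.0]]
```

Request:
drive_tool(moves=[[[0, 0, 0], [-0.0522, 0.0108, 0], 0.02], [[0, 0, 0], [-0.0522, 0.0108, 0], 0.02], [[0, 0, 0], [-0.0522, 0.0108, 0], 0.02], [[0, 0, 0], [-0.0522, 0.0108, 0], 0.02], [[0, 0, 0], [-0.0522, 0.0108, 0], 0.02]])

```text
time: 6.15
eef_pos: [0.5211, 0.0138, 0.0977]
tcp_rot: [0.761, 0.649, -0.001, -0.001]
contact_force: [1.5, -0.7, -0.1]
opening: 0.33
finger_force: 39.5
```

Request:
drive_tool(moves=[[[0, 0, 0], [-0.0522, 0.0108, 0], 0.02], [[0, 0, 0], [0, 0, 0.02], 0.02], [[0, 0, 0], [0, 0, 0], 0.02], [[0, 0, 0], [0, 0, 0], 0.02]])

```text
time: 6.65
eef_pos: [0.5243, -0.0374, 0.0789]
tcp_rot: [0.761, 0.649, -0.001, -0.001]
contact_force: [0.7, 0.4, -0.4]
opening: 0.333
finger_force: 39.5
```

Run:
```python
from bed import *
b=T(P,np.array([.019,.063,0])); to([b[0],b[1],.031])
c=snap('wrist','w7');print(blob(c,'cream',(318,267)))
print([np.round(wproj(c,T(P,np.array([.019+x,y,.017])))) for x,y in((.0195,.082),(-.0195,.082),(.0195,.044),(-.0195,.044))])
im=cv2.imread('pics/w7.png'); cv2.imwrite('pics/w7c.png',cv2.resize(im[100:400,180:480],(800,600)if 0 else None,fx=2,fy=2))
```

```text
t 6.65 pos [ 0.5243 -0.0374  0.0789] yang -9.06 tilt [-0.002   0.0006] op 28.5 F [ 0.7  0.4 -0.4] ff 39.5 q16 [-0.26 -0.11]
  -> [ 0.5251 -0.0379  0.031 ] tool shift mm [-0.4  1.  47.9] rows 1
[[317.7, 275.1, 30.7, 2424.0], [81.0, 300.0, 85.6, 11486.5], [556.5, 379.5, 22.1, 80.5]]
[array([352., 199.]), array([291., 199.]), array([349., 251.]), array([293., 251.])]
```

View pics/w7c.png

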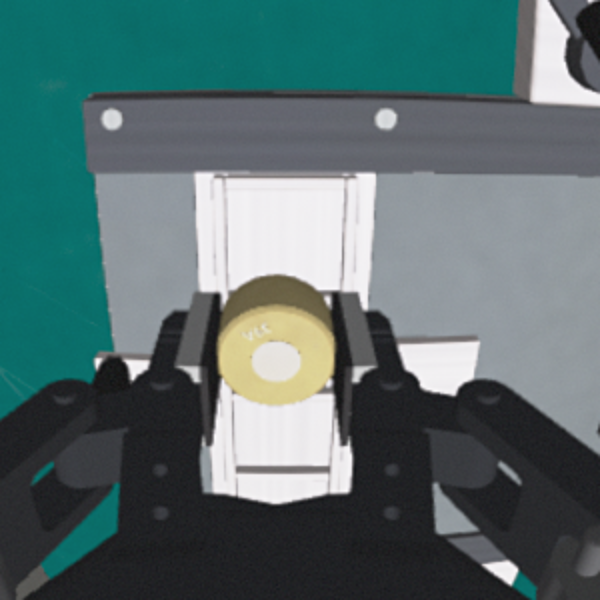

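Run:
```python
from bed import *
c=ld('w7'); g=cv2.cvtColor(c['image'],cv2.COLOR_RGB2GRAY)
for u in(305,318,330): print(u,g[183:205,u].tolist())
print(g[238:262,293].tolist(), g[238:262,349].tolist())
s,M=st()
for z in (.012,.017):
  for y in(.086,.082): print(z,y,np.round(wproj(c,T(P,np.array([.019,y,z]))),1))
for v in(278,): 
  for z in(.0779,.0799): w=wray(c,318,v,z); print(w, M.T@(w-s['eef_pos']))
```

```text
305 [103, 99, 115, 142, 146, 118, 216, 237, 240, 238, 238, 230, 236, 240, 240, 240, 240, 240, 240, 240, 239, 240]
318 [102, 103, 119, 140, 149, 116, 211, 238, 239, 237, 238, 230, 237, 240, 240, 241, 240, 241, 240, 240, 240, 240]
330 [102, 104, 116, 143, 147, 113, 211, 237, 239, 237, 238, 231, 237, 241, 240, 240, 240, 240, 241, 240, 240, 240]
[177, 181, 182, 186, 191, 199, 211, 209, 209, 217, 221, 204, 133, 100, 87, 87, 88, 92, 94, 93, 94, 95, 89, 89] [235, 229, 228, 230, 227, 230, 230, 130, 78, 60, 51, 47, 46, 31, 29, 28, 23, 30, 32, 28, 25, 22, 26, 31]
t 6.7 pos [ 0.5248 -0.0374  0.0796] yang -9.04 tilt [-0.0007  0.0002] op 28.3 F [-0.2 -0.4 -0.4] ff 39.5 q16 [-0.26 -0.11]
0.012 0.086 [321.2 190.4]
0.012 0.082 [321.2 196.3]
0.017 0.086 [321.2 192.8]
0.017 0.082 [321.2 198.7]
[ 0.52305949 -0.03837454  0.0779    ] [-0.0012764  -0.00156041  0.0016634 ]
[ 0.52327145 -0.0370644   0.0799    ] [ 5.10128670e-05 -1.55841427e-03 -3.36447653e-04]
```

Request:
drive_tool(moves=[[[0, 0, 0], [0.003, 0.002, 0.02], 0.02], [[0, 0, 0], [0, 0, 0.02], 0.02], [[0, 0, 0], [0, 0, 0.007], 0.02], [[0, 0, 0], [0, 0, 0], 0.02], [[0, 0, 0], [0, 0, 0], 0.02]])

```text
time: 7.32
eef_pos: [0.5283, -0.0351, 0.0338]
tcp_rot: [0.761, 0.649, 0.001, 0.001]
contact_force: [0.4, 0.9, 2.0]
opening: 0.33
finger_force: 41.0
```

```bash
python3 -c "
from h import *
st()"
```

```text
t 7.33 pos [ 0.5283 -0.0351  0.0338] yang -9.07 tilt [ 0.002  -0.0002] op 28.2 F [0.4 0.9 2. ] ff 41.0 q16 [-0.26 -0.1 ]
```

Request:
drive_tool(moves=[[[0, 0, 0], [0, 0, 0.002], 0.02], [[0, 0, 0], [0, 0, 0], 0.02], [[0, 0, 0], [0, 0, 0], 0.02]])

```text
time: 7.7
eef_pos: [0.5292, -0.0354, 0.0337]
tcp_rot: [0.761, 0.649, 0.001, 0.001]
contact_force: [-2.8, 1.3, 12.7]
opening: 0.332
finger_force: 46.0
```

Run:
```python
from h import *
st(); c=snap('wrist','w8'); 
im=cv2.imread('pics/w8.png'); cv2.imwrite('pics/w8c.png',cv2.resize(im[160:360,220:420],None,fx=3,fy=3,interpolation=cv2.INTER_CUBIC))
```

```text
t 7.7 pos [ 0.5292 -0.0354  0.0337] yang -9.11 tilt [ 0.0028 -0.0001] op 28.3 F [-2.8  1.3 12.7] ff 46.0 q16 [-0.26 -0.1 ]
```

View pics/w8c.png

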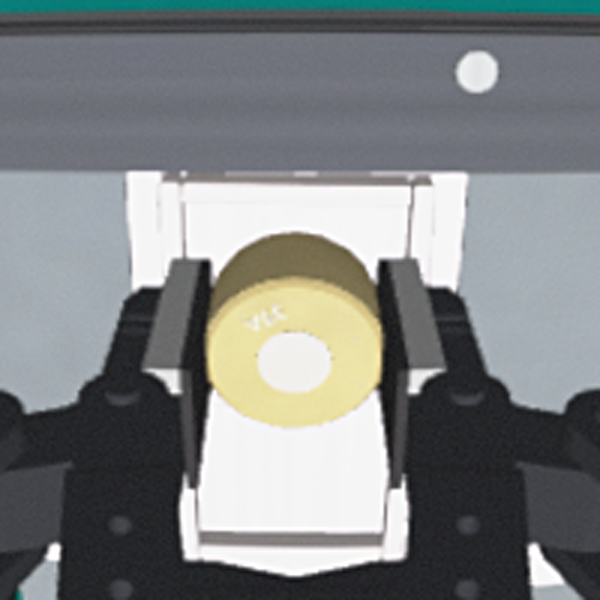

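Run:
```python
from bed import *
c=ld('w8'); g=cv2.cvtColor(c['image'],cv2.COLOR_RGB2GRAY); s,M=st()
print(g[212:245,318].tolist())
inv=lambda w:[np.cos(P[2])*(w[0]-P[0])+np.sin(P[2])*(w[1]-P[1]),-np.sin(P[2])*(w[0]-P[0])+np.cos(P[2])*(w[1]-P[1])]
print('tcp bed',np.round(inv(s['eef_pos']),4))
print('pred wall .086/.082',[np.round(wproj(c,T(P,np.array([.019,y,.017]))),1) for y in(.086,.082,.044,.040,.002)])
for n,v,z in(('walltop in',227.5,.017),('rim bottom',238.3,.0115),('rim bottom17',238.3,.017),('top centre',160+351/3,.032)):
  print(n,np.round(inv(wray(c,318,v,z)),4))
```

```text
t 7.75 pos [ 0.5292 -0.0354  0.0337] yang -9.12 tilt [ 0.0028 -0.0001] op 28.5 F [-1.2  2.  12.3] ff 46.0 q16 [-0.26 -0.1 ]
[116, 117, 115, 114, 117, 172, 173, 130, 136, 186, 240, 246, 245, 244, 244, 243, 245, 245, 245, 245, 245, 245, 246, 249, 250, 157, 103, 104, 105, 109, 108, 107, 108]
tcp bed [0.0226 0.0661]
pred wall .086/.082 [array([312.8, 225.7]), array([312.9, 232.9]), array([313.5, 293.5]), array([313.5, 299.1]), array([314.1, 345. ])]
walltop in [0.0216 0.085 ]
rim bottom [0.0216 0.0762]
rim bottom17 [0.0216 0.0789]
top centre [0.0215 0.0652]
```

Request:
drive_tool(moves=[[[0, 0, 0], [0, 0, -0.012], 0.02], [[0, 0, 0], [0.0035, 0, 0], 0.02], [[0, 0, 0], [0, 0, 0.006], 0.02], [[0, 0, 0], [0, 0, 0.004], 0.02], [[0, 0, 0], [0, 0, 0], 0.02]])

```text
time: 8.38
eef_pos: [0.5284, -0.0319, 0.0337]
tcp_rot: [0.761, 0.649, -0.0, -0.0]
contact_force: [-2.0, 0.7, 10.1]
opening: 0.328
finger_force: 44.2
```

Run:
```python
from h import *
st(); c=snap('wrist','w9');g=cv2.cvtColor(c['image'],cv2.COLOR_RGB2GRAY);print(g[205:255,318].tolist())
```

```text
t 8.38 pos [ 0.5284 -0.0319  0.0337] yang -9.11 tilt [-0.0008  0.0004] op 28.0 F [-2.   0.7 10.1] ff 44.2 q16 [-0.25 -0.09]
[113, 116, 118, 117, 120, 120, 121, 118, 117, 115, 111, 116, 115, 115, 118, 114, 116, 116, 141, 150, 131, 127, 153, 238, 248, 246, 245, 244, 244, 244, 248, 253, 163, 105, 103, 107, 108, 109, 108, 110, 111, 110, 112, 112, 113, 111, 115, 161, 183, 192]
```

Run:
```python
from bed import *
c=ld('w9')
inv=lambda w:[np.cos(P[2])*(w[0]-P[0])+np.sin(P[2])*(w[1]-P[1]),-np.sin(P[2])*(w[0]-P[0])+np.cos(P[2])*(w[1]-P[1])]
for b in(0,4.7):
  A=inv(wray(c,318,227.3+b,.017))[1];B=inv(wray(c,318,236.8+b,.0137))[1]; print(b,A,B,'gap',A-.004-B)
# corresponding for w8
c=ld('w8');A=inv(wray(c,318,221+4.7,.017))[1];B=inv(wray(c,318,236.8+4.7,.0137))[1]; print(A,B,A-.004-B)
```

```text
0 0.08842431733572524 0.0815043614346975 gap 0.0029199559010277404
4.7 0.08581408958024447 0.07875421840456645 gap 0.0030598711756780195
0.08597489110328317 0.07542552398815686 0.006549367115126312
```

Request:
drive_tool(moves=[[[0, 0, 0], [-0.001, 0, -0.0015], 0.02], [[0, 0, 0], [0, 0, 0], 0.045], [[0, 0, 0], [0, 0, 0], 0.045], [[0, 0, 0], [0, 0, -0.03], 0.045], [[0, 0, 0], [0, 0, -0.05], 0.06]])

```text
time: 9.05
eef_pos: [0.5258, -0.0325, 0.1126]
tcp_rot: [0.761, 0.649, -0.002, -0.003]
contact_force: [0.8, -0.6, 0.5]
opening: 0.697
finger_force: 0.0
```

Run:
```python
from bed import *
c=snap('wrist','w10'); t=snap('top','top1')
for n,z in dict(cream=.028,red=.019,black=.019,green=.019).items():
    p=proj(t,(dict(cream=[.525,-.036],red=[.4114,.3315],black=[.4343,.1992],green=[.5159,-.3385])[n]+[z]))
    b=blob(t,n,p,20); print(n,np.round(p),b[:2],ray(t,*b[0][:2],z)[:2])
st()
a=cv2.imread('pics/top1.png'); a=np.vstack([cv2.resize(a[200:290,160:300],(560,360)),]); b=cv2.resize(cv2.imread('pics/w10.png')[150:390,200:440],(360,360)) 
cv2.imwrite('pics/m1.png',np.hstack([cv2.resize(a,(440,283)),b[:283]]))
```

```text
cream [321. 221.] [[322.1, 198.0, 20.7, 213.5], [341.0, 240.0, 5.7, 52.0]] [ 0.58736571 -0.03920417]
red [184. 265.] [[184.5, 266.3, 6.5, 104.5], [269.5, 65.5, 12.1, 95.5]] [0.40902195 0.3298331 ]
black [234. 256.] [[234.2, 256.4, 5.8, 83.5], [296.5, 200.2, 12.3, 140.5]] [0.43347944 0.19798157]
green [433. 223.] [[432.5, 224.0, 5.6, 75.5], [265.5, 267.5, 3.8, 27.0]] [ 0.51354377 -0.33661969]
t 9.15 pos [ 0.5317 -0.0338  0.12  ] yang -9.09 tilt [ 0.0108 -0.0028] op 60.1 F [ 0.6 -0.7  0.8] ff 0.0 q16 [-0.25 -0.1 ]
```

View pics/m1.png

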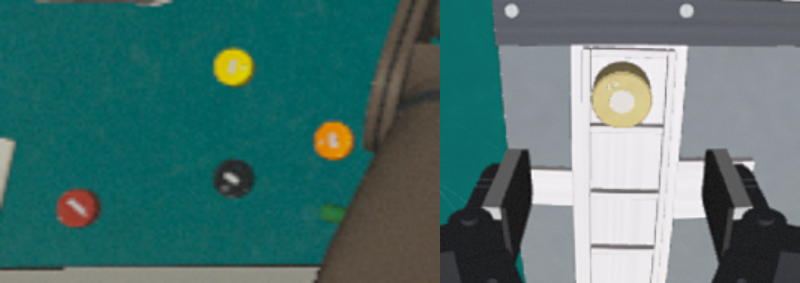

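The cream puck sits flat in its bay, and the remaining pucks are unmoved. Black is next.

Run:
```python
from h import *
to([.4343,.1992,.09],[.4343,.1992,.0285])
```

```text
t 9.15 pos [ 0.5317 -0.0338  0.12  ] yang -9.09 tilt [ 0.0108 -0.0028] op 60.1 F [ 0.6 -0.7  0.8] ff 0.0 q16 [-0.25 -0.1 ]
  -> [0.4343 0.1992 0.09  ] tool shift mm [ 214.8 -133.3   28.3] rows 5
  -> [0.4343 0.1992 0.0285] tool shift mm [ 0.1 -0.7 61.5] rows 1
```

Request:
drive_tool(moves=[[[0, 0, 0], [0.043, -0.026, 0.005], 0.06], [[0, 0, 0], [0.043, -0.026, 0.005], 0.06], [[0, 0, 0], [0.043, -0.026, 0.005], 0.06], [[0, 0, 0], [0.043, -0.026, 0.005], 0.06], [[0, 0, 0], [0.043, -0.026, 0.005], 0.06]])

```text
time: 9.78
eef_pos: [0.4322, 0.2011, 0.0884]
tcp_rot: [0.761, 0.649, -0.0, -0.0]
contact_force: [0.4, 0.4, 0.1]
opening: 0.703
finger_force: 0.0
```

Request:
drive_tool(moves=[[[0, 0, 0], [0, 0, 0.03], 0.06], [[0, 0, 0], [0, 0, 0], 0.06], [[0, 0, 0], [0, 0, 0], 0.06], [[0, 0, 0], [0, 0, 0], 0.06]])

```text
time: 10.28
eef_pos: [0.4345, 0.1996, 0.0603]
tcp_rot: [0.761, 0.648, 0.001, 0.0]
contact_force: [0.1, 0.1, -0.4]
opening: 0.697
finger_force: 0.0
```

Run:
```python
from h import *
to([.4343,.1992,.0285]); c=snap('wrist','w11'); q=np.array(wproj(c,[.4343,.1992,.019]))-[0,4.7]; print(q)
g=cv2.cvtColor(c['image'],cv2.COLOR_RGB2GRAY); u,v=map(int,q)
print('col',g[v-40:v+34:2,u+15-15].tolist()); print('row',g[v,u-40:u+40:2].tolist())
```

```text
t 10.28 pos [0.4345 0.1996 0.0603] yang -9.17 tilt [0.0018 0.0004] op 59.5 F [ 0.1  0.1 -0.4] ff 0.0 q16 [0.22 0.38]
  -> [0.4343 0.1992 0.0285] tool shift mm [-0.4 -0.2 31.8] rows 1
[319.28379983 235.18823503]
col [89, 89, 92, 45, 25, 33, 35, 47, 47, 51, 51, 48, 51, 52, 45, 156, 247, 241, 241, 240, 244, 249, 210, 115, 49, 48, 51, 46, 48, 48, 49, 94, 97, 92, 87, 88, 87]
row [90, 89, 90, 90, 89, 89, 57, 47, 50, 54, 46, 51, 59, 68, 68, 69, 88, 244, 240, 240, 244, 169, 38, 48, 49, 42, 45, 46, 48, 50, 50, 48, 70, 89, 88, 88, 90, 87, 89, 88]
```

Request:
drive_tool(moves=[[[0, 0, 0], [0.0008, -0.0005, 0.0315], 0.06], [[0, 0, 0], [0, 0, 0], 0.06], [[0, 0, 0], [0, 0, 0], 0.02], [[0, 0, 0], [0, 0, 0], 0.02], [[0, 0, 0], [0, 0, 0], 0.02]])

```text
time: 10.95
eef_pos: [0.4343, 0.201, 0.0294]
tcp_rot: [0.761, 0.649, 0.001, 0.001]
contact_force: [-1.5, -0.4, 6.8]
opening: 0.349
finger_force: 39.3
```

Run:
```python
from h import *
s,M=st(); c=snap('wrist','w12'); q=np.array(wproj(c,s['eef_pos']+M@[0,0,.010]))-[0,4.7]; print(q)
g=cv2.cvtColor(c['image'],cv2.COLOR_RGB2GRAY); u,v=map(int,q)
print('col',g[v-50:v+44:2,u].tolist()); print('row',g[v,u-40:u+40:2].tolist())
```

```text
t 10.95 pos [0.4343 0.201  0.0294] yang -9.09 tilt [0.0025 0.0003] op 29.8 F [-1.5 -0.4  6.8] ff 39.3 q16 [0.22 0.38]
[320.08854833 261.76912739]
col [104, 104, 103, 103, 105, 69, 34, 33, 33, 37, 46, 53, 50, 58, 57, 57, 56, 58, 61, 59, 90, 255, 247, 246, 246, 246, 247, 250, 254, 200, 73, 50, 59, 60, 57, 58, 55, 62, 110, 102, 103, 103, 103, 103, 101, 103, 104]
row [127, 85, 39, 39, 38, 60, 62, 65, 97, 70, 172, 86, 90, 89, 78, 62, 99, 254, 247, 246, 246, 251, 187, 46, 56, 55, 55, 54, 58, 56, 56, 58, 59, 54, 36, 35, 42, 119, 123, 122]
```

Request:
drive_tool(moves=[[[0, 0, 0], [0, 0, -0.03], 0.02], [[0, 0, 0], [0, 0, -0.035], 0.02], [[0, 0, 0], [0, 0, 0], 0.02], [[0, 0, 0], [0, 0, 0], 0.02]])

```text
time: 11.5
eef_pos: [0.4326, 0.2007, 0.0923]
tcp_rot: [0.761, 0.649, -0.0, -0.0]
contact_force: [-0.2, -0.6, -0.5]
opening: 0.346
finger_force: 39.5
```

Run:
```python
from bed import *
b=T(P,np.array([.021,.021,0])); to([b[0],b[1],.095],[b[0],b[1],.07],[b[0],b[1],.0395])
```

```text
t 11.5 pos [0.4326 0.2007 0.0923] yang -9.1 tilt [-0.0007 -0.0001] op 29.6 F [-0.2 -0.6 -0.5] ff 39.5 q16 [0.22 0.38]
  -> [ 0.5205 -0.0797  0.095 ] tool shift mm [-263.   131.2   -2.7] rows 5
  -> [ 0.5205 -0.0797  0.07  ] tool shift mm [ 0.  0. 25.] rows 1
  -> [ 0.5205 -0.0797  0.0395] tool shift mm [ 0.   0.  30.5] rows 1
```

Request:
drive_tool(moves=[[[0, 0, 0], [-0.0526, 0.0262, 0], 0.02], [[0, 0, 0], [-0.0526, 0.0262, 0], 0.02], [[0, 0, 0], [-0.0526, 0.0262, 0], 0.02], [[0, 0, 0], [-0.0526, 0.0262, 0], 0.02], [[0, 0, 0], [-0.0526, 0.0262, 0], 0.02]])

```text
time: 12.12
eef_pos: [0.52, -0.0811, 0.0909]
tcp_rot: [0.761, 0.649, -0.001, -0.001]
contact_force: [0.8, 0.4, 0.2]
opening: 0.347
finger_force: 39.5
```

Request:
drive_tool(moves=[[[0, 0, 0], [0, 0, 0.025], 0.02], [[0, 0, 0], [0, 0, 0.008], 0.02], [[0, 0, 0], [0, 0, 0], 0.02], [[0, 0, 0], [0, 0, 0], 0.02]])

```text
time: 12.62
eef_pos: [0.5209, -0.0789, 0.0601]
tcp_rot: [0.761, 0.649, 0.0, 0.0]
contact_force: [-0.7, 0.4, 0.3]
opening: 0.344
finger_force: 39.6
```

```bash
cat > look.py <<'E'
from bed import *
import sys
inv=lambda w:np.array([np.cos(P[2])*(w[0]-P[0])+np.sin(P[2])*(w[1]-P[1]),-np.sin(P[2])*(w[0]-P[0])+np.cos(P[2])*(w[1]-P[1])])
s,M=st(); c=snap('wrist',sys.argv[1]); y=float(sys.argv[2]); print('tcp bed',np.round(inv(s['eef_pos']),4))
g=cv2.cvtColor(c['image'],cv2.COLOR_RGB2GRAY)
pr=lambda x,yy,z:np.array(wproj(c,T(P,np.array([x,yy,z]))))-[0,4.7]
for d in(.023,.019,-.019,-.023): print('wall',y+d,np.round(pr(.021,y+d,.017),1))
for x in(.021-.0195,.021+.0195): print('bay side',np.round(pr(x,y,.017),1), np.round(pr(x,y,.011),1))
q=np.array(wproj(c,s['eef_pos']+M@[0,0,.010]))-[0,4.7]; print('tcp+10',np.round(q,1))
cv2.imwrite(f'pics/{sys.argv[1]}c.png',cv2.resize(c['image'][170:330,230:410,::-1],None,fx=3.5,fy=3.5,interpolation=cv2.INTER_CUBIC))
E
python3 look.py w13 .021
```

```text
t 12.62 pos [ 0.5209 -0.0789  0.0601] yang -9.02 tilt [ 0.0002 -0.0001] op 29.4 F [-0.7  0.4  0.3] ff 39.6 q16 [-0.34 -0.19]
tcp bed [0.0213 0.0219]
wall 0.044 [319.3 198.9]
wall 0.04 [319.3 205.4]
wall 0.0020000000000000018 [319.2 261.3]
wall -0.0019999999999999983 [319.1 266.6]
bay side [287.1 234.5] [288.  230.2]
bay side [351.3 234.4] [350.3 230.2]
tcp+10 [320.1 261.8]
```

View pics/w13c.png

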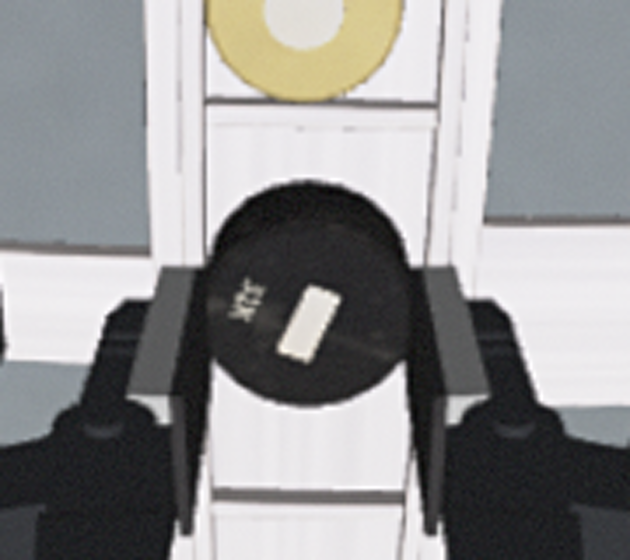

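Crop: walls lie where predicted (rows 199 and 205), bay centre column about 322, and the black puck's bottom far rim is at (318,221.4).

```bash
cat >> h.py <<'E'
CX=.0233
def bedinv(P,w): return np.array([np.cos(P[2])*(w[0]-P[0])+np.sin(P[2])*(w[1]-P[1]),-np.sin(P[2])*(w[0]-P[0])+np.cos(P[2])*(w[1]-P[1])])
E
python3 - <<'E'
from bed import *
c=ld('w13'); r=bedinv(P,wray(c,318,221.4+4.7,.0307)); print('rim',r,'centre y',r[1]-.016)
print('top c',bedinv(P,wray(c,318.3,260+4.7,.0497)))
b=T(P,np.array([CX,.021,0])); to([b[0],b[1],.0405])
E
```

```text
rim [0.02024083 0.03587112] centre y 0.019871123847350458
top c [0.02037865 0.02274272]
t 12.68 pos [ 0.5212 -0.079   0.0604] yang -9.02 tilt [ 0.0009 -0.0004] op 29.4 F [-0.8 -0.3 -0.4] ff 39.6 q16 [-0.34 -0.19]
  -> [ 0.5228 -0.0801  0.0405] tool shift mm [-0.8  1.7 19.9] rows 1
```

Request:
drive_tool(moves=[[[0, 0, 0], [-0.0003, 0.0017, 0.014], 0.02], [[0, 0, 0], [0, 0, 0.006], 0.02], [[0, 0, 0], [0, 0, 0], 0.02], [[0, 0, 0], [0, 0, 0.001], 0.02], [[0, 0, 0], [0, 0, 0], 0.02]])

```text
time: 13.3
eef_pos: [0.5234, -0.0803, 0.0403]
tcp_rot: [0.761, 0.649, 0.0, 0.0]
contact_force: [-1.5, 0.6, 9.4]
opening: 0.342
finger_force: 40.7
```

Request:
drive_tool(moves=[[[0, 0, 0], [0, 0, -0.001], 0.02], [[0, 0, 0], [0, 0, 0], 0.045], [[0, 0, 0], [0, 0, 0], 0.045], [[0, 0, 0], [0, 0, -0.03], 0.045], [[0, 0, 0], [0, 0, -0.03], 0.06]])

```text
time: 13.92
eef_pos: [0.5217, -0.08, 0.0995]
tcp_rot: [0.761, 0.649, -0.001, -0.001]
contact_force: [1.0, 0.0, 0.3]
opening: 0.7
finger_force: 0.0
```

Run:
```python
from bed import *
t=snap('top','top2')
for n,z in dict(red=.019,green=.019).items():
    p=proj(t,(dict(red=[.4114,.3315],green=[.5159,-.3385])[n]+[z])); print(n,np.round(p),blob(t,n,p,20)[:2])
to([.4114,.3315,.09],[.4114,.3315,.06])
```

```text
red [184. 265.] [[184.3, 265.6, 6.3, 100.5], [269.5, 71.0, 10.7, 46.0]]
green [433. 223.] [[432.5, 224.0, 5.5, 77.0], [268.5, 268.0, 6.6, 47.5]]
t 13.97 pos [ 0.5246 -0.0809  0.1042] yang -9.09 tilt [ 0.0054 -0.002 ] op 60.0 F [1.8 0.2 3.1] ff 0.0 q16 [-0.34 -0.19]
  -> [0.4114 0.3315 0.09  ] tool shift mm [ 389.3 -177.    12.8] rows 7
  -> [0.4114 0.3315 0.06  ] tool shift mm [ 0.  -0.2 30. ] rows 1
```

Request:
drive_tool(moves=[[[0, 0, 0], [0.0556, -0.025, 0.001], 0.06], [[0, 0, 0], [0.0556, -0.025, 0.001], 0.06], [[0, 0, 0], [0.0556, -0.025, 0.001], 0.06], [[0, 0, 0], [0.0556, -0.025, 0.001], 0.06], [[0, 0, 0], [0.0556, -0.025, 0.001], 0.06]])

```text
time: 14.6
eef_pos: [0.4421, 0.2157, 0.0943]
tcp_rot: [0.761, 0.649, -0.0, 0.0]
contact_force: [1.0, -0.4, -0.0]
opening: 0.703
finger_force: 0.0
```

Request:
drive_tool(moves=[[[0, 0, 0], [0.0556, -0.025, 0.001], 0.06], [[0, 0, 0], [0.0556, -0.025, 0.001], 0.06], [[0, 0, 0], [0, 0, 0.034], 0.06], [[0, 0, 0], [0, 0, 0], 0.06], [[0, 0, 0], [0, 0, 0], 0.06]])

```text
time: 15.22
eef_pos: [0.4115, 0.3313, 0.0589]
tcp_rot: [0.761, 0.648, -0.0, 0.0]
contact_force: [0.3, -1.0, -0.1]
opening: 0.7
finger_force: 0.0
```

```bash
cat > low.py <<'E'
from h import *
import sys
n=sys.argv[1]; tg=[float(v) for v in sys.argv[2:4]]
to(tg+[.0285]); c=snap('wrist','low_'+n); q=np.array(wproj(c,tg+[.019]))-[0,4.7]; b=blob(c,n,q); print('expected top centre',np.round(q,1),'blob',b[:2])
u,v=b[0][:2]; print('blob centre world z=.014',np.round(wray(c,u,v+4.7,.014),4))
hsv=cv2.cvtColor(c['image'],cv2.COLOR_RGB2HSV); u,v=map(int,q); print('V col',hsv[v-46:v+44:2,u+14,2].tolist()); print('V row',hsv[v,u-44:u+44:2,2].tolist())
E
python3 low.py red .4114 .3315
```

```text
t 15.22 pos [0.4115 0.3313 0.0589] yang -9.15 tilt [-0.0003 -0.0003] op 59.8 F [ 0.3 -1.  -0.1] ff 0.0 q16 [0.49 0.65]
  -> [0.4114 0.3315 0.0285] tool shift mm [ 0.2 -0.1 30.4] rows 1
expected top centre [319.6 235.4] blob [[316.0, 230.6, 28.7, 2346.0]]
blob centre world z=.014 [0.4094 0.3326 0.014 ]
V col [126, 127, 126, 126, 124, 124, 125, 124, 126, 106, 94, 98, 104, 100, 159, 188, 210, 211, 212, 213, 211, 211, 209, 208, 209, 210, 209, 210, 212, 210, 210, 213, 193, 108, 123, 120, 121, 121, 122, 124, 123, 124, 124, 125, 126]
V row [124, 122, 128, 123, 123, 122, 127, 124, 199, 207, 207, 205, 206, 207, 210, 208, 212, 213, 212, 208, 211, 223, 246, 241, 242, 234, 207, 206, 208, 208, 211, 211, 210, 199, 115, 123, 123, 123, 122, 123, 123, 123, 125, 121]
```

Request:
drive_tool(moves=[[[0, 0, 0], [0, -0.0005, 0.0305], 0.06], [[0, 0, 0], [0, 0, 0], 0.06], [[0, 0, 0], [0, 0, 0], 0.02], [[0, 0, 0], [0, 0, 0], 0.02], [[0, 0, 0], [0, 0, 0], 0.02]])

```text
time: 15.9
eef_pos: [0.4121, 0.3323, 0.0301]
tcp_rot: [0.761, 0.649, 0.001, 0.001]
contact_force: [-0.4, -2.4, 6.1]
opening: 0.348
finger_force: 39.4
```

Request:
drive_tool(moves=[[[0, 0, 0], [0, 0, -0.03], 0.02], [[0, 0, 0], [0, 0, -0.035], 0.02], [[0, 0, 0], [0, 0, 0], 0.02], [[0, 0, 0], [0, 0, 0], 0.02]])

```text
time: 16.4
eef_pos: [0.4102, 0.3317, 0.0928]
tcp_rot: [0.761, 0.649, -0.0, -0.0]
contact_force: [-0.0, 0.0, -0.8]
opening: 0.344
finger_force: 39.5
```

Run:
```python
from bed import *
b=T(P,np.array([CX,-.021,0])); to([b[0],b[1],.095],[b[0],b[1],.06])
print(blob(snap('wrist','w14'),'red',(318,265)))
```

```text
t 16.4 pos [0.4102 0.3317 0.0928] yang -9.1 tilt [-0.0008 -0.0003] op 29.3 F [-0.   0.  -0.8] ff 39.5 q16 [0.49 0.65]
  -> [ 0.5161 -0.1216  0.095 ] tool shift mm [-430.8  176.3   -2.2] rows 8
  -> [ 0.5161 -0.1216  0.06  ] tool shift mm [ 0.  0. 35.] rows 1
[[317.5, 254.3, 33.6, 3159.5]]
```

Request:
drive_tool(moves=[[[0, 0, 0], [-0.0539, 0.022, 0], 0.02], [[0, 0, 0], [-0.0539, 0.022, 0], 0.02], [[0, 0, 0], [-0.0539, 0.022, 0], 0.02], [[0, 0, 0], [-0.0539, 0.022, 0], 0.02], [[0, 0, 0], [-0.0539, 0.022, 0], 0.02]])

```text
time: 17.08
eef_pos: [0.4759, 0.0467, 0.0919]
tcp_rot: [0.761, 0.649, -0.001, -0.001]
contact_force: [0.3, 0.4, -0.3]
opening: 0.345
finger_force: 39.6
```

Request:
drive_tool(moves=[[[0, 0, 0], [-0.0539, 0.022, 0], 0.02], [[0, 0, 0], [-0.0539, 0.022, 0], 0.02], [[0, 0, 0], [-0.0539, 0.022, 0], 0.02], [[0, 0, 0], [0, 0, 0.032], 0.02], [[0, 0, 0], [0, 0, 0], 0.02]])

```text
time: 17.7
eef_pos: [0.5131, -0.121, 0.0573]
tcp_rot: [0.761, 0.648, -0.002, -0.004]
contact_force: [-0.5, -0.3, -0.5]
opening: 0.347
finger_force: 39.6
```

Request:
drive_tool(moves=[[[0, 0, 0], [0, 0, 0], 0.02]])

```text
time: 17.82
eef_pos: [0.5157, -0.121, 0.0607]
tcp_rot: [0.761, 0.649, -0.0, -0.001]
contact_force: [1.2, 0.3, -0.1]
opening: 0.349
finger_force: 39.6
```

```bash
python3 look.py w15 -.021
python3 - <<'E'
from bed import *
c=ld('w15'); print(blob(c,'red',(318,265))); g=c['image'][:,:,0]; print(g[190:225,320].tolist()); print(g[212,278:300].tolist(),g[212,340:364].tolist())
b=T(P,np.array([CX,-.021,0])); to([b[0],b[1],.0412])
E
```

```text
t 17.82 pos [ 0.5157 -0.121   0.0607] yang -9.06 tilt [-0.0018  0.0008] op 29.8 F [ 1.2  0.3 -0.1] ff 39.6 q16 [-0.42 -0.26]
tcp bed [ 0.0228 -0.0205]
wall 0.0019999999999999983 [316.8 197.9]
wall -0.0020000000000000018 [316.8 204.4]
wall -0.04 [316.9 260.3]
wall -0.044 [317.  265.6]
bay side [284.9 233.4] [285.9 229.2]
bay side [348.9 233.5] [348.  229.3]
tcp+10 [320.1 261.8]
[[317.5, 254.8, 33.3, 3072.5]]
[39, 42, 43, 40, 37, 40, 45, 39, 43, 38, 33, 73, 169, 236, 230, 218, 225, 230, 231, 230, 231, 230, 231, 231, 231, 231, 230, 231, 232, 232, 211, 103, 70, 73, 76]
[230, 222, 225, 227, 227, 230, 226, 162, 184, 229, 227, 226, 226, 228, 228, 229, 230, 230, 230, 230, 230, 229] [231, 230, 232, 231, 232, 230, 229, 230, 229, 231, 230, 127, 193, 228, 231, 228, 228, 221, 195, 213, 230, 230, 231, 233]
t 17.88 pos [ 0.5164 -0.121   0.0615] yang -9.03 tilt [-0.0001  0.0001] op 30.1 F [-0.1 -0.6 -0.1] ff 39.6 q16 [-0.42 -0.26]
  -> [ 0.5161 -0.1216  0.0412] tool shift mm [-0.6 -0.1 20.3] rows 1
```

Request:
drive_tool(moves=[[[0, 0, 0], [0.0003, 0, 0.014], 0.02], [[0, 0, 0], [0, 0, 0.006], 0.02], [[0, 0, 0], [0, 0, 0], 0.02], [[0, 0, 0], [0, 0, 0.001], 0.02], [[0, 0, 0], [0, 0, 0], 0.02]])

```text
time: 18.5
eef_pos: [0.5168, -0.1213, 0.0412]
tcp_rot: [0.761, 0.649, 0.0, 0.0]
contact_force: [-0.9, 1.7, 5.2]
opening: 0.347
finger_force: 40.1
```

Request:
drive_tool(moves=[[[0, 0, 0], [0, 0, -0.0005], 0.02], [[0, 0, 0], [0, 0, 0], 0.045], [[0, 0, 0], [0, 0, 0], 0.045], [[0, 0, 0], [0, 0, -0.03], 0.045], [[0, 0, 0], [0, 0, -0.03], 0.06]])

```text
time: 19.12
eef_pos: [0.5157, -0.1212, 0.1006]
tcp_rot: [0.761, 0.649, -0.0, -0.001]
contact_force: [0.6, -0.2, 0.9]
opening: 0.698
finger_force: 0.0
```

Run:
```python
from bed import *
t=snap('top','top3'); p=proj(t,[.5159,-.3385,.019]); print(np.round(p),blob(t,'green',p,20)[:2])
to([.5159,-.3385,.09])
```

```text
[433. 223.] [[432.4, 224.1, 5.7, 76.0], [268.5, 268.0, 6.6, 47.5]]
t 19.18 pos [ 0.5186 -0.1224  0.1054] yang -9.09 tilt [ 0.0057 -0.0026] op 59.8 F [ 2.5 -0.   1.8] ff 0.0 q16 [-0.42 -0.26]
  -> [ 0.5159 -0.3385  0.09  ] tool shift mm [-213.8   31.4   16. ] rows 4
```

Request:
drive_tool(moves=[[[0, 0, 0], [-0.0535, 0.0083, 0.001], 0.06], [[0, 0, 0], [-0.0535, 0.0083, 0.001], 0.06], [[0, 0, 0], [-0.0535, 0.0083, 0.001], 0.06], [[0, 0, 0], [-0.0535, 0.0083, 0.001], 0.06], [[0, 0, 0], [0, 0, 0.038], 0.06]])

```text
time: 19.8
eef_pos: [0.5174, -0.3444, 0.0619]
tcp_rot: [0.762, 0.647, 0.0, 0.005]
contact_force: [0.5, -0.5, 0.1]
opening: 0.7
finger_force: 0.0
```

Request:
drive_tool(moves=[[[0, 0, 0], [0, 0, 0], 0.06], [[0, 0, 0], [0, 0, 0], 0.06], [[0, 0, 0], [0, 0, 0], 0.06]])

```text
time: 20.18
eef_pos: [0.5163, -0.3379, 0.0604]
tcp_rot: [0.761, 0.649, 0.0, 0.001]
contact_force: [-0.2, 0.7, -0.1]
opening: 0.705
finger_force: 0.0
```

```bash
python3 low.py green .5159 -.3385
```

```text
t 20.18 pos [ 0.5163 -0.3379  0.0604] yang -9.04 tilt [ 0.0019 -0.0017] op 60.2 F [-0.2  0.7 -0.1] ff 0.0 q16 [-0.74 -0.59]
  -> [ 0.5159 -0.3385  0.0285] tool shift mm [-0.6 -0.4 31.9] rows 1
expected top centre [319.2 235.4] blob [[317.0, 231.9, 27.0, 2032.0]]
blob centre world z=.014 [ 0.5146 -0.3384  0.014 ]
V col [137, 138, 140, 140, 137, 136, 137, 139, 139, 143, 121, 65, 67, 71, 71, 82, 120, 135, 145, 140, 146, 144, 143, 144, 146, 145, 145, 143, 146, 148, 147, 142, 141, 128, 138, 137, 139, 137, 140, 140, 140, 143, 139, 139, 136]
V row [142, 139, 135, 142, 139, 139, 138, 140, 141, 119, 144, 145, 146, 144, 145, 149, 157, 255, 247, 247, 249, 254, 204, 143, 141, 142, 143, 143, 143, 144, 143, 141, 143, 125, 129, 138, 138, 137, 140, 138, 138, 137, 136, 139]
```

Request:
drive_tool(moves=[[[0, 0, 0], [-0.0008, -0.0003, 0.0315], 0.06], [[0, 0, 0], [0, 0, 0], 0.06], [[0, 0, 0], [0, 0, 0], 0.02], [[0, 0, 0], [0, 0, 0], 0.02], [[0, 0, 0], [0, 0, 0], 0.02]])

```text
time: 20.85
eef_pos: [0.516, -0.3395, 0.0292]
tcp_rot: [0.761, 0.649, 0.0, 0.002]
contact_force: [-0.4, 0.6, 4.7]
opening: 0.328
finger_force: 39.6
```

Request:
drive_tool(moves=[[[0, 0, 0], [0, 0, -0.03], 0.02], [[0, 0, 0], [0, 0, -0.035], 0.02], [[0, 0, 0], [0, 0, 0], 0.02], [[0, 0, 0], [0, 0, 0], 0.02]])

```text
time: 21.35
eef_pos: [0.5144, -0.3384, 0.0916]
tcp_rot: [0.761, 0.649, -0.0, -0.001]
contact_force: [-0.2, -0.2, -0.9]
opening: 0.329
finger_force: 39.5
```

Run:
```python
from bed import *
b=T(P,np.array([CX,-.063,0])); to([b[0],b[1],.095],[b[0],b[1],.06])
print(blob(snap('wrist','w16'),'green',(318,265)))
```

```text
t 21.35 pos [ 0.5144 -0.3384  0.0916] yang -9.1 tilt [-0.0008  0.0007] op 28.1 F [-0.2 -0.2 -0.9] ff 39.5 q16 [-0.75 -0.59]
  -> [ 0.5095 -0.163   0.095 ] tool shift mm [172.4 -32.6  -3.3] rows 3
  -> [ 0.5095 -0.163   0.06  ] tool shift mm [-0.  0. 35.] rows 1
[[317.8, 254.0, 32.3, 2891.0]]
```

Request:
drive_tool(moves=[[[0, 0, 0], [0.0575, -0.0108, 0], 0.02], [[0, 0, 0], [0.0575, -0.0108, 0], 0.02], [[0, 0, 0], [0.0575, -0.0108, 0], 0.02], [[0, 0, 0], [0, 0, 0.031], 0.02], [[0, 0, 0], [0, 0, 0], 0.02]])

```text
time: 22.02
eef_pos: [0.5074, -0.1611, 0.0577]
tcp_rot: [0.761, 0.649, -0.002, -0.004]
contact_force: [0.5, 0.0, 0.1]
opening: 0.324
finger_force: 39.5
```

Request:
drive_tool(moves=[[[0, 0, 0], [0, 0, 0], 0.02], [[0, 0, 0], [0, 0, 0], 0.02]])

```text
time: 22.28
eef_pos: [0.5108, -0.1644, 0.0622]
tcp_rot: [0.761, 0.648, 0.0, 0.001]
contact_force: [0.8, -0.8, -1.0]
opening: 0.326
finger_force: 39.5
```

```bash
python3 look.py w17 -.063
python3 - <<'E'
from bed import *
c=ld('w17'); print(blob(c,'green',(318,265))); g=c['image'][:,:,0]; print(g[190:225,320].tolist()); print(g[212,278:300].tolist(),g[212,340:364].tolist())
b=T(P,np.array([CX,-.063,0])); to([b[0],b[1],.0403])
E
```

```text
t 22.27 pos [ 0.5108 -0.1644  0.0622] yang -9.17 tilt [ 0.0014 -0.0008] op 27.8 F [ 0.8 -0.8 -1. ] ff 39.5 q16 [-0.5  -0.34]
tcp bed [ 0.0248 -0.0641]
wall -0.04 [313.  194.4]
wall -0.044 [313.1 200.9]
wall -0.082 [313.6 256.9]
wall -0.086 [313.6 262.2]
bay side [281.5 230. ] [282.5 225.9]
bay side [345.3 229.9] [344.5 225.8]
tcp+10 [320.1 261.8]
[[317.8, 254.5, 32.0, 2860.0]]
[180, 180, 181, 179, 182, 181, 181, 175, 187, 234, 235, 231, 223, 214, 234, 235, 235, 234, 233, 234, 234, 234, 234, 234, 234, 235, 234, 234, 235, 239, 241, 126, 49, 23, 26]
[237, 236, 201, 163, 212, 233, 233, 233, 234, 234, 234, 234, 235, 234, 234, 235, 234, 234, 234, 234, 235, 236] [236, 235, 235, 235, 235, 215, 163, 208, 234, 234, 237, 237, 229, 229, 233, 233, 234, 236, 236, 237, 238, 233, 134, 137]
t 22.32 pos [ 0.5109 -0.1643  0.0623] yang -9.17 tilt [ 0.0016 -0.0009] op 27.9 F [-0.1 -0.3 -0.2] ff 39.5 q16 [-0.5  -0.34]
  -> [ 0.5095 -0.163   0.0403] tool shift mm [ 1.1 -1.6 22. ] rows 1
```

Request:
drive_tool(moves=[[[0, 0, 0], [0, -0.002, 0.015], 0.02], [[0, 0, 0], [0, 0, 0.006], 0.02], [[0, 0, 0], [0, 0, 0], 0.02], [[0, 0, 0], [0, 0, 0.0015], 0.02], [[0, 0, 0], [0, 0, 0], 0.02]])

```text
time: 22.95
eef_pos: [0.5089, -0.1634, 0.0401]
tcp_rot: [0.761, 0.649, 0.0, 0.0]
contact_force: [-2.6, 1.1, 8.5]
opening: 0.322
finger_force: 40.4
```

Request:
drive_tool(moves=[[[0, 0, 0], [0, 0, -0.001], 0.02], [[0, 0, 0], [0, 0, 0], 0.045], [[0, 0, 0], [0, 0, 0], 0.045], [[0, 0, 0], [0, 0, -0.03], 0.045], [[0, 0, 0], [0, 0, -0.05], 0.045]])

```text
time: 23.58
eef_pos: [0.5063, -0.162, 0.118]
tcp_rot: [0.761, 0.649, -0.001, -0.003]
contact_force: [1.1, -0.8, 0.4]
opening: 0.532
finger_force: 0.0
```

Run:
```python
from bed import *
h=T(P,np.array([CX-.065,0,0])); to([h[0],h[1],.12],[h[0],h[1],.045])
```

```text
t 23.57 pos [ 0.5063 -0.162   0.118 ] yang -9.11 tilt [-0.0056  0.0031] op 45.4 F [ 1.1 -0.8  0.4] ff 0.0 q16 [-0.5  -0.34]
  -> [ 0.4553 -0.0906  0.12  ] tool shift mm [ 62.4 -61.7  -1.5] rows 2
  -> [ 0.4553 -0.0906  0.045 ] tool shift mm [-0.2  0.5 75. ] rows 2
```

Request:
drive_tool(moves=[[[0, 0, 0], [0.0315, -0.0322, 0], 0.05], [[0, 0, 0], [0.0315, -0.0322, 0], 0.05], [[0, 0, 0], [0, 0, 0], 0.05], [[0, 0, 0], [0, 0, 0], 0.05]])

```text
time: 24.08
eef_pos: [0.455, -0.0908, 0.1199]
tcp_rot: [0.761, 0.649, 0.0, 0.0]
contact_force: [0.6, -0.3, -0.2]
opening: 0.588
finger_force: 0.0
```

Run:
```python
from bed import *
h=T(P,np.array([CX-.065,0,0])); to([h[0],h[1],.045]); c=snap('wrist','w18'); print('handle top exp',np.array(wproj(c,[h[0],h[1],.051]))-[0,4.7]); t=snap('top','top4')
a=cv2.resize(c['image'][:400,150:550,::-1],(500,500)); b=cv2.resize(t['image'][140:270,285:415,::-1],(300,300)); b=np.vstack([b,np.zeros((200,300,3),np.uint8)]); cv2.imwrite('pics/m2.png',np.hstack([a,b]))
```

```text
t 24.07 pos [ 0.455  -0.0908  0.1199] yang -9.08 tilt [ 0.0007 -0.0005] op 50.2 F [ 0.6 -0.3 -0.2] ff 0.0 q16 [-0.42 -0.26]
  -> [ 0.4553 -0.0906  0.045 ] tool shift mm [ 0.3  0.2 74.9] rows 2
handle top exp [319.79575901 216.12473475]
```

View pics/m2.png

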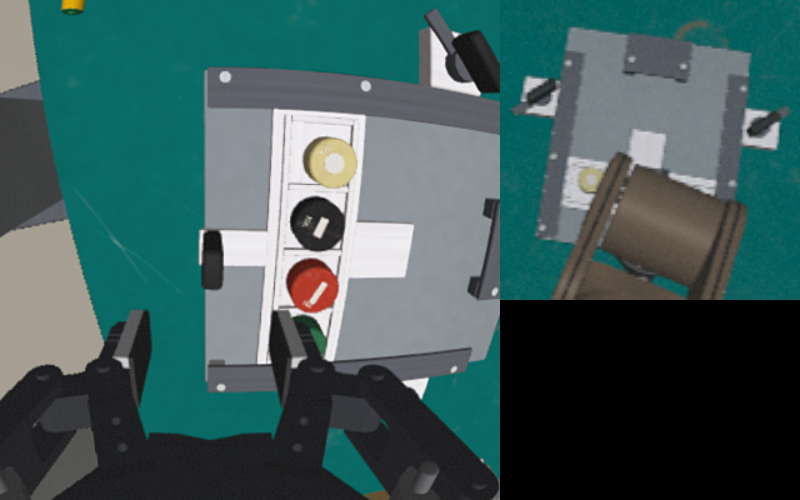

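All four pucks are flat in their bays. The handle top is near wrist pixel (320,210).

Run:
```python
from bed import *
c=ld('w18'); g=cv2.cvtColor(c['image'],cv2.COLOR_RGB2GRAY)
print(g[178:240:2,319].tolist()); print(g[178:240:2,322].tolist()); print(g[205,305:335].tolist()); print(g[222,305:335].tolist())
for y in(-.012,.012): print([np.round(np.array(wproj(c,T(P,np.array([CX-.065,y,z]))))-[0,4.7],1) for z in(.051,.02)])
```

```text
[146, 147, 139, 64, 21, 18, 18, 22, 24, 25, 17, 33, 45, 49, 53, 53, 53, 54, 50, 48, 49, 48, 48, 47, 48, 46, 39, 125, 152, 151, 151]
[146, 147, 142, 65, 19, 31, 33, 24, 27, 16, 25, 35, 41, 47, 52, 53, 50, 52, 52, 51, 51, 42, 49, 46, 49, 46, 39, 124, 152, 150, 148]
[82, 81, 74, 91, 178, 225, 147, 69, 37, 42, 47, 54, 53, 55, 55, 53, 56, 53, 50, 52, 46, 42, 40, 96, 235, 239, 235, 234, 234, 233]
[78, 78, 77, 78, 80, 73, 45, 38, 35, 42, 50, 50, 46, 46, 48, 48, 46, 49, 51, 44, 44, 36, 46, 87, 141, 152, 148, 148, 147, 150]
[array([319.8, 232. ]), array([319.5, 214.8])]
[array([319.8, 199.6]), array([319.5, 185.7])]
```

Request:
drive_tool(moves=[[[0, 0, 0], [0, 0.0006, 0.05], 0.05], [[0, 0, 0], [0, 0, 0.027], 0.05], [[0, 0, 0], [0, 0, 0], 0.05], [[0, 0, 0], [0, 0, 0], 0.02], [[0, 0, 0], [0, 0, 0], 0.02]])

```text
time: 24.8
eef_pos: [0.4566, -0.0914, 0.0444]
tcp_rot: [0.761, 0.649, 0.001, 0.001]
contact_force: [-0.2, -0.3, -0.0]
opening: 0.234
finger_force: 0.0
```

Request:
drive_tool(moves=[[[0, 0, 0], [0, 0.003, 0], 0.02], [[0, 0, 0], [0, 0.007, 0], 0.02], [[0, 0, 0], [0, 0.01, 0], 0.02], [[0, 0, 0], [0, 0.01, 0], 0.02]])

```text
time: 25.3
eef_pos: [0.4856, -0.0955, 0.0429]
tcp_rot: [0.761, 0.649, 0.0, 0.0]
contact_force: [-0.4, 0.3, 0.8]
opening: 0.238
finger_force: 0.5
```

```bash
cat > bs.py <<'E'
from bed import *
s,M=st(); b=bedinv(P,s['eef_pos']); F=np.array(s['contact_force']); a=P[2]
print('tcp bed',np.round(b,4),'F bed',np.round(bedinv([0,0,a],F),1))
E
python3 bs.py
```

```text
t 25.3 pos [ 0.4856 -0.0955  0.0429] yang -9.09 tilt [ 0.0001 -0.    ] op 20.3 F [-0.4  0.3  0.8] ff 0.5 q16 [-0.4  -0.24]
tcp bed [-0.011  -0.0001] F bed [-0.4  0.2]
```

Request:
drive_tool(moves=[[[0, 0, 0], [0, 0.011, 0], 0.02], [[0, 0, 0], [0, 0.011, 0], 0.02], [[0, 0, 0], [0, 0.011, 0], 0.02], [[0, 0, 0], [0, 0.011, 0], 0.02], [[0, 0, 0], [0, 0, 0], 0.02]])

```text
time: 25.92
eef_pos: [0.5296, -0.1027, 0.0431]
tcp_rot: [0.761, 0.649, 0.0, 0.001]
contact_force: [-0.2, 0.1, 0.7]
opening: 0.235
finger_force: 0.0
```

```bash
python3 bs.py
python3 - <<'E'
from bed import *
c=snap('wrist','w19'); s,M=st()
cv2.imwrite('pics/w19c.png',cv2.resize(c['image'][50:390,180:520,::-1],(560,560)))
E
```

```text
t 25.93 pos [ 0.5296 -0.1027  0.0431] yang -9.09 tilt [ 0.0017 -0.0006] op 20.1 F [-0.2  0.1  0.7] ff 0.0 q16 [-0.38 -0.22]
tcp bed [ 0.0336 -0.0003] F bed [-0.2  0. ]
t 25.98 pos [ 0.5289 -0.1025  0.0429] yang -9.09 tilt [ 0.0009 -0.0003] op 20.0 F [-0.6  0.1 -0.8] ff 0.0 q16 [-0.38 -0.22]
```

View pics/w19c.png

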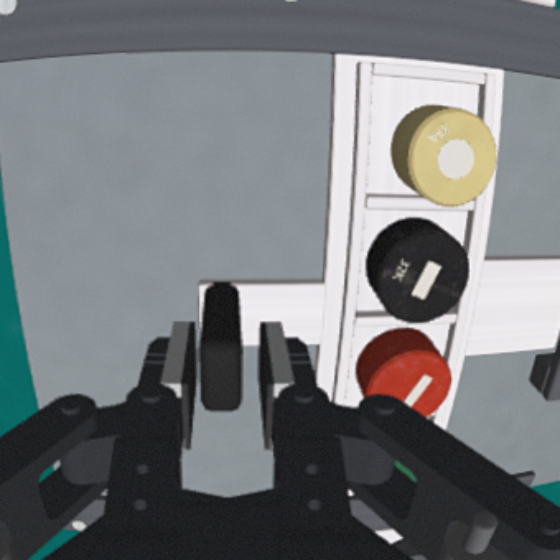

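Request:
drive_tool(moves=[[[0, 0, 0], [0, 0.007, 0], 0.02], [[0, 0, 0], [0, 0.007, 0], 0.02], [[0, 0, 0], [0, 0.006, 0], 0.02], [[0, 0, 0], [0, 0.003, 0], 0.02], [[0, 0, 0], [0, 0, 0], 0.02]])

```text
time: 26.6
eef_pos: [0.5515, -0.1061, 0.043]
tcp_rot: [0.761, 0.649, 0.0, 0.0]
contact_force: [-0.3, 0.2, -0.0]
opening: 0.237
finger_force: 0.0
```

```bash
python3 bs.py
```

```text
t 26.6 pos [ 0.5515 -0.1061  0.043 ] yang -9.1 tilt [ 0.0009 -0.0003] op 20.2 F [-0.3  0.2 -0. ] ff 0.0 q16 [-0.37 -0.21]
tcp bed [ 0.0558 -0.0002] F bed [-0.3  0.1]
```

Request:
drive_tool(moves=[[[0, 0, 0], [0, 0.002, 0], 0.02], [[0, 0, 0], [0, 0.002, 0], 0.02], [[0, 0, 0], [0, 0, 0], 0.02]])

```text
time: 26.98
eef_pos: [0.5551, -0.1067, 0.0429]
tcp_rot: [0.761, 0.649, 0.0, 0.0]
contact_force: [0.8, 0.2, -0.1]
opening: 0.233
finger_force: 0.1
```

```bash
python3 bs.py
```

```text
t 26.98 pos [ 0.5551 -0.1067  0.0429] yang -9.1 tilt [ 0.0005 -0.0001] op 19.9 F [ 0.8  0.2 -0.1] ff 0.1 q16 [-0.37 -0.21]
tcp bed [ 0.0595 -0.0002] F bed [0.7 0.3]
```

Request:
drive_tool(moves=[[[0, 0, 0], [0, 0.002, 0], 0.02], [[0, 0, 0], [0, 0, 0], 0.02], [[0, 0, 0], [0, 0.001, 0], 0.02], [[0, 0, 0], [0, 0, 0], 0.02]])

```text
time: 27.48
eef_pos: [0.5562, -0.1067, 0.0422]
tcp_rot: [0.761, 0.649, -0.001, -0.002]
contact_force: [-5.8, 0.7, 3.3]
opening: 0.235
finger_force: 3.0
```

```bash
python3 bs.py
```

```text
t 27.48 pos [ 0.5562 -0.1067  0.0422] yang -9.08 tilt [-0.0047  0.0012] op 20.1 F [-5.8  0.7  3.3] ff 3.0 q16 [-0.37 -0.21]
tcp bed [0.0605 0.    ] F bed [-5.8 -0.2]
```

Request:
drive_tool(moves=[[[0, 0, 0], [0, 0.001, 0], 0.02], [[0, 0, 0], [0, 0, 0], 0.02], [[0, 0, 0], [0, 0.001, 0], 0.02], [[0, 0, 0], [0, 0, 0], 0.02]])

```text
time: 27.98
eef_pos: [0.5563, -0.1065, 0.0416]
tcp_rot: [0.761, 0.649, -0.003, -0.004]
contact_force: [-10.3, 1.0, 5.7]
opening: 0.234
finger_force: 5.2
```

```bash
python3 bs.py
```

```text
t 27.98 pos [ 0.5563 -0.1065  0.0416] yang -9.05 tilt [-0.0101  0.0025] op 20.0 F [-10.3   1.    5.7] ff 5.2 q16 [-0.37 -0.21]
tcp bed [0.0606 0.0002] F bed [-10.3  -0.6]
```

Request:
drive_tool(moves=[[[0, 0, 0], [0, 0.0015, 0], 0.02], [[0, 0, 0], [0, 0, 0], 0.02]])

```text
time: 28.22
eef_pos: [0.5563, -0.1064, 0.0411]
tcp_rot: [0.761, 0.649, -0.004, -0.006]
contact_force: [-13.6, 0.9, 5.3]
opening: 0.234
finger_force: 6.8
```

```bash
python3 bs.py
```

```text
t 28.23 pos [ 0.5563 -0.1064  0.0411] yang -9.04 tilt [-0.0142  0.0036] op 20.0 F [-13.6   0.9   5.3] ff 6.8 q16 [-0.37 -0.21]
tcp bed [0.0606 0.0003] F bed [-13.6  -1.3]
```

Request:
drive_tool(moves=[[[0, 0, 0], [0, -0.0035, 0], 0.02], [[0, 0, 0], [0, -0.0015, 0], 0.02], [[0, 0, 0], [0, 0, 0], 0.035], [[0, 0, 0], [0, 0, -0.03], 0.035], [[0, 0, 0], [0, 0, -0.045], 0.035]])

```text
time: 28.85
eef_pos: [0.5564, -0.1069, 0.1178]
tcp_rot: [0.761, 0.649, -0.0, -0.0]
contact_force: [0.3, 0.3, 0.4]
opening: 0.41
finger_force: 0.0
```

```bash
python3 bs.py
python3 - <<'E'
from bed import *
k=T(P,np.array([.12,.13,0])); to([k[0],k[1],.118],[k[0],k[1],.0465]); k=T(P,np.array([.12,-.13,0])); print('right',k)
E
```

```text
t 28.85 pos [ 0.5564 -0.1069  0.1178] yang -9.11 tilt [-0.0006  0.0004] op 35.0 F [0.3 0.3 0.4] ff 0.0 q16 [-0.37 -0.21]
tcp bed [ 0.0608 -0.0001] F bed [0.3 0.4]
t 28.85 pos [ 0.5564 -0.1069  0.1178] yang -9.11 tilt [-0.0006  0.0004] op 35.0 F [0.3 0.3 0.4] ff 0.0 q16 [-0.37 -0.21]
  -> [0.6354 0.0123 0.118 ] tool shift mm [130.2  59.2  -0.2] rows 3
  -> [0.6354 0.0123 0.0465] tool shift mm [-0.   0.1 71.5] rows 2
right [ 0.59445181 -0.24443761  0.        ]
```

Request:
drive_tool(moves=[[[0, 0, 0], [0.0434, 0.0197, 0], 0.05], [[0, 0, 0], [0.0434, 0.0197, 0], 0.05], [[0, 0, 0], [0.0434, 0.0197, 0], 0.05], [[0, 0, 0], [0, 0, 0], 0.05], [[0, 0, 0], [0, 0, 0], 0.05]])

```text
time: 29.48
eef_pos: [0.6357, 0.0122, 0.1181]
tcp_rot: [0.761, 0.649, 0.0, 0.001]
contact_force: [0.1, 0.4, 0.3]
opening: 0.583
finger_force: 0.0
```

```bash
cat > knob.py <<'E'
from bed import *
import sys
n,y=sys.argv[1],float(sys.argv[2])
c=snap('wrist',n); k=T(P,np.array([.12,y,.0555])); q=np.array(wproj(c,k))-[0,4.7]; print('exp top',np.round(q,1))
# rectify to the plane z=.0555 at 0.5 mm/px, world x up, y left
N=160; ii,jj=np.mgrid[0:N,0:N]; W=np.stack([k[0]+(N/2-ii)*.0005,k[1]+(N/2-jj)*.0005,np.full((N,N),.0555)],-1)
m=np.array([[wproj(c,W[i,j]) for j in range(N)] for i in range(N)],np.float32)-np.float32([0,4.7])
r=cv2.remap(np.ascontiguousarray(c['image']),m[...,0],m[...,1],cv2.INTER_LINEAR); cv2.imwrite(f'pics/{n}r.png',cv2.resize(r[:,:,::-1],(480,480)))
d=(r.max(2)<75).astype(np.uint8); d=cv2.morphologyEx(d,cv2.MORPH_OPEN,np.ones((9,9),np.uint8))
for t in cv2.findContours(d,0,1)[0]:
    if cv2.contourArea(t)>300:
        (cx,cy),(w,h),a=cv2.minAreaRect(t); bx=cv2.boxPoints(((cx,cy),(w,h),a)); e=max((bx[1]-bx[0],bx[2]-bx[1]),key=np.linalg.norm)
        print('centre offset mm x,y',(N/2-cy)*.5,(N/2-cx)*.5,'size',w*.5,h*.5,'world angle mod 180',np.degrees(np.arctan2(-e[0],-e[1]))%180)
E
python3 bs.py; python3 knob.py k1 .13
python3 - <<'E'
from bed import *
t=snap('top','top5'); 
# carrier check: white tongue visible between plate and block; bright profile along bed centreline at several y
for y in(.03,-.03,.075):
  xs=np.arange(.04,.21,.004); g=[int(t['image'][int(round(v)),int(round(u))].min()) for u,v in(proj(t,T(P,np.array([x,y,.012]))) for x in xs)]; print(y,list(zip((xs*1000).astype(int).tolist(),g)))
E
```

```text
t 29.48 pos [0.6357 0.0122 0.1181] yang -9.07 tilt [ 0.0011 -0.0005] op 49.8 F [0.1 0.4 0.3] ff 0.0 q16 [-0.14  0.02]
tcp bed [0.1203 0.1299] F bed [0.  0.4]
exp top [318.9 220.1]
centre offset mm x,y 1.2712249755859375 2.7617950439453125 size 15.29775333404541 42.73657989501953 world angle mod 180 119.05461
0.03 [(40, 126), (44, 126), (47, 123), (51, 127), (55, 125), (59, 123), (63, 121), (67, 127), (71, 128), (75, 122), (79, 126), (83, 128), (87, 125), (91, 203), (95, 201), (99, 199), (103, 203), (107, 179), (111, 40), (115, 45), (119, 46), (123, 41), (127, 37), (131, 60), (135, 105), (139, 146), (143, 199), (147, 202), (151, 127), (155, 122), (159, 126), (163, 78), (167, 44), (171, 90), (175, 87), (179, 80), (183, 170), (187, 128), (191, 86), (195, 86), (199, 83), (203, 83), (207, 87)]
-0.03 [(40, 124), (44, 126), (47, 126), (51, 127), (55, 125), (59, 130), (63, 127), (67, 125), (71, 128), (75, 124), (79, 122), (83, 122), (87, 124), (91, 200), (95, 200), (99, 198), (103, 199), (107, 175), (111, 51), (115, 42), (119, 134), (123, 104), (127, 51), (131, 51), (135, 34), (139, 151), (143, 203), (147, 201), (151, 123), (155, 124), (159, 122), (163, 79), (167, 47), (171, 88), (175, 83), (179, 67), (183, 148), (187, 95), (191, 85), (195, 82), (199, 81), (203, 86), (207, 85)]
0.075 [(40, 123), (44, 122), (47, 126), (51, 123), (55, 123), (59, 123), (63, 125), (67, 124), (71, 123), (75, 125), (79, 123), (83, 125), (87, 113), (91, 182), (95, 136), (99, 208), (103, 197), (107, 209), (111, 187), (115, 189), (119, 178), (123, 184), (127, 194), (131, 168), (135, 192), (139, 137), (143, 211), (147, 200), (151, 120), (155, 122), (159, 130), (163, 129), (167, 116), (171, 119), (175, 125), (179, 111), (183, 98), (187, 105), (191, 71), (195, 95), (199, 96), (203, 89), (207, 82)]
```

Request:
drive_tool(moves=[[[0, 0, -0.177], [0, 0, 0], 0.05], [[0, 0, -0.177], [0, 0, 0], 0.05], [[0, 0, -0.177], [0, 0, 0], 0.05], [[0, 0, -0.177], [0, 0, 0], 0.05], [[0, 0, 0], [0, 0, 0.03], 0.05]])

```text
time: 30.2
eef_pos: [0.6376, 0.0106, 0.091]
tcp_rot: [0.489, 0.872, 0.001, 0.004]
contact_force: [1.3, -0.3, -0.3]
opening: 0.585
finger_force: 0.0
```

Request:
drive_tool(moves=[[[0, 0, 0], [0, 0, 0.03], 0.05], [[0, 0, 0], [0, 0, 0.009], 0.05], [[0, 0, 0], [0, 0, 0], 0.05]])

```text
time: 30.58
eef_pos: [0.635, 0.0117, 0.0486]
tcp_rot: [0.489, 0.872, -0.0, -0.0]
contact_force: [0.2, -0.0, -0.3]
opening: 0.587
finger_force: 0.0
```

```bash
python3 bs.py
```

```text
t 30.57 pos [0.635  0.0117 0.0486] yang 31.41 tilt [-0.0009  0.0001] op 50.1 F [ 0.2 -0.  -0.3] ff 0.0 q16 [-0.14 -0.69]
tcp bed [0.1196 0.1293] F bed [0.2 0. ]
```

Request:
drive_tool(moves=[[[0, 0, 0], [0, 0, 0], 0], [[0, 0, 0], [0, 0, 0], 0], [[0, 0, 0], [0, 0, 0], 0], [[0, 0, 0.1], [0, 0, 0], 0], [[0, 0, 0.17], [0, 0, 0], 0]], grip_force=40)

```text
time: 31.2
eef_pos: [0.6379, 0.0131, 0.0508]
tcp_rot: [0.604, 0.797, 0.002, 0.003]
contact_force: [4.5, 3.3, -0.6]
opening: 0.127
finger_force: 43.3
```

```bash
python3 bs.py; python3 -c "
from h import *
print(np.round(ctrl.get_state()['wrist_torque'],2))"
```

```text
t 31.2 pos [0.6379 0.0131 0.0508] yang 15.71 tilt [0.0069 0.0006] op 10.9 F [ 4.5  3.3 -0.6] ff 43.3 q16 [-0.14 -0.41]
tcp bed [0.1223 0.1311] F bed [3.9 3.9]
[ 0.36 -0.38  0.08]
```

Request:
drive_tool(moves=[[[0, 0, 0.18], [0, 0, 0], 0], [[0, 0, 0.18], [0, 0, 0], 0], [[0, 0, 0.18], [0, 0, 0], 0], [[0, 0, 0.18], [0, 0, 0], 0], [[0, 0, 0.18], [0, 0, 0], 0]])

```text
time: 31.82
eef_pos: [0.6366, 0.0134, 0.0508]
tcp_rot: [0.891, 0.455, 0.002, 0.0]
contact_force: [-0.4, 3.8, 2.8]
opening: 0.132
finger_force: 43.7
```

```bash
python3 bs.py
```

```text
t 31.82 pos [0.6366 0.0134 0.0508] yang -35.89 tilt [0.0029 0.0014] op 11.2 F [-0.4  3.8  2.8] ff 43.7 q16 [-0.14  0.49]
tcp bed [0.1209 0.1312] F bed [-1.   3.7]
```

Request:
drive_tool(moves=[[[0, 0, 0.18], [0, 0, 0], 0], [[0, 0, 0.18], [0, 0, 0], 0], [[0, 0, 0.18], [0, 0, 0], 0], [[0, 0, 0.18], [0, 0, 0], 0], [[0, 0, 0.18], [0, 0, 0], 0]])

```text
time: 32.45
eef_pos: [0.636, 0.0146, 0.0507]
tcp_rot: [1.0, 0.022, 0.001, -0.002]
contact_force: [-1.2, 7.1, 3.8]
opening: 0.13
finger_force: 43.9
```

Request:
drive_tool(moves=[[[0, 0, 0.18], [0, 0, 0], 0], [[0, 0, 0.18], [0, 0, 0], 0], [[0, 0, 0.18], [0, 0, 0], 0], [[0, 0, 0.18], [0, 0, 0], 0], [[0, 0, 0], [0, 0, 0], 0]])

```text
time: 33.08
eef_pos: [0.6364, 0.0156, 0.0508]
tcp_rot: [0.944, -0.33, 0.0, -0.003]
contact_force: [1.1, 9.3, 3.3]
opening: 0.128
finger_force: 43.8
```

```bash
python3 bs.py; python3 -c "
from h import *
print(np.round(ctrl.get_state()['wrist_torque'],2))"
```

```text
t 33.08 pos [0.6364 0.0156 0.0508] yang -128.52 tilt [0.0028 0.0054] op 10.9 F [1.1 9.3 3.3] ff 43.8 q16 [-0.14  2.1 ]
tcp bed [0.1204 0.1334] F bed [-0.4  9.4]
[ 1.52  0.05 -0.06]
```

Request:
drive_tool(moves=[[[0, 0, 0], [0, 0, 0], 0.06], [[0, 0, 0], [0, 0, 0], 0.06], [[0, 0, -0.1745], [0, 0, 0], 0.06], [[0, 0, -0.1745], [0, 0, 0], 0.06], [[0, 0, -0.1745], [0, 0, 0], 0.06]])

```text
time: 33.7
eef_pos: [0.6354, 0.0118, 0.0489]
tcp_rot: [0.998, -0.071, 0.0, 0.0]
contact_force: [-0.3, 0.4, 0.1]
opening: 0.699
finger_force: 0.0
```

Request:
drive_tool(moves=[[[0, 0, -0.1745], [0, 0, 0], 0.06], [[0, 0, -0.1745], [0, 0, 0], 0.06], [[0, 0, -0.1745], [0, 0, 0], 0.06], [[0, 0, -0.1745], [0, 0, 0], 0.06], [[0, 0, -0.1745], [0, 0, 0], 0.06]])

```text
time: 34.33
eef_pos: [0.6354, 0.0118, 0.0489]
tcp_rot: [0.934, 0.358, 0.0, 0.0]
contact_force: [-0.9, -0.5, -0.5]
opening: 0.704
finger_force: 0.0
```

Request:
drive_tool(moves=[[[0, 0, -0.1745], [0, 0, 0], 0.06], [[0, 0, -0.1745], [0, 0, 0], 0.06], [[0, 0, -0.1745], [0, 0, 0], 0.06], [[0, 0, -0.1745], [0, 0, 0], 0.06], [[0, 0, -0.1745], [0, 0, 0], 0.06]])

```text
time: 34.95
eef_pos: [0.6354, 0.0117, 0.0489]
tcp_rot: [0.695, 0.719, -0.0, 0.0]
contact_force: [0.1, -0.6, 0.8]
opening: 0.706
finger_force: 0.0
```

Request:
drive_tool(moves=[[[0, 0, -0.1745], [0, 0, 0], 0.06], [[0, 0, -0.1745], [0, 0, 0], 0.06], [[0, 0, -0.1745], [0, 0, 0], 0.06], [[0, 0, -0.1745], [0, 0, 0], 0.06], [[0, 0, -0.1745], [0, 0, 0], 0.06]])

```text
time: 35.58
eef_pos: [0.6354, 0.0118, 0.0489]
tcp_rot: [0.327, 0.945, -0.0, 0.0]
contact_force: [-0.2, -0.5, 0.0]
opening: 0.703
finger_force: 0.0
```

Request:
drive_tool(moves=[[[0, 0, 0], [0, 0, 0], 0.06], [[0, 0, 0], [0, 0, 0], 0.06]])

```text
time: 35.83
eef_pos: [0.6354, 0.0121, 0.0489]
tcp_rot: [0.33, 0.944, -0.0, 0.0]
contact_force: [0.3, -0.0, 0.3]
opening: 0.702
finger_force: 0.0
```

```bash
python3 bs.py
python3 - <<'E'
from bed import *
k=T(P,np.array([.1205,.1325,0])); to([k[0],k[1],.0495])
E
```

```text
t 35.83 pos [0.6354 0.0121 0.0489] yang 51.42 tilt [ 0.     -0.0001] op 59.9 F [ 0.3 -0.   0.3] ff 0.0 q16 [-0.14 -1.04]
tcp bed [0.12   0.1297] F bed [0.3 0. ]
t 35.83 pos [0.6354 0.0121 0.0489] yang 51.42 tilt [ 0.     -0.0001] op 59.9 F [ 0.3 -0.   0.3] ff 0.0 q16 [-0.14 -1.04]
  -> [0.6363 0.0147 0.0495] tool shift mm [ 0.9  2.7 -0.6] rows 1
```

Request:
drive_tool(moves=[[[0, 0, 0], [0.0009, 0.0027, 0], 0.05], [[0, 0, 0], [0, 0, 0], 0], [[0, 0, 0], [0, 0, 0], 0], [[0, 0, 0], [0, 0, 0], 0], [[0, 0, 0.15], [0, 0, 0], 0]])

```text
time: 36.45
eef_pos: [0.6368, 0.0155, 0.0491]
tcp_rot: [0.401, 0.916, 0.001, 0.0]
contact_force: [1.7, 2.0, 0.5]
opening: 0.13
finger_force: 42.6
```

Request:
drive_tool(moves=[[[0, 0, 0.17], [0, 0, 0], 0], [[0, 0, 0.17], [0, 0, 0], 0], [[0, 0, 0.17], [0, 0, 0], 0], [[0, 0, 0.17], [0, 0, 0], 0], [[0, 0, 0.12], [0, 0, 0], 0]])

```text
time: 37.08
eef_pos: [0.6375, 0.0158, 0.0491]
tcp_rot: [0.726, 0.688, 0.002, 0.001]
contact_force: [3.9, 3.1, -2.5]
opening: 0.128
finger_force: 42.3
```

```bash
python3 bs.py; python3 -c "
from h import *
print(np.round(ctrl.get_state()['wrist_torque'],2))"
```

```text
t 37.08 pos [0.6375 0.0158 0.0491] yang -3.11 tilt [0.0036 0.0012] op 11.0 F [ 3.9  3.1 -2.5] ff 42.3 q16 [-0.13 -0.08]
tcp bed [0.1215 0.1338] F bed [3.3 3.6]
[ 0.53 -0.53  0.08]
```

Request:
drive_tool(moves=[[[0, 0, 0.06], [0, 0, 0], 0], [[0, 0, 0.05], [0, 0, 0], 0], [[0, 0, 0.03], [0, 0, 0], 0], [[0, 0, 0], [0, 0, 0], 0]])

```text
time: 37.58
eef_pos: [0.6377, 0.0159, 0.0491]
tcp_rot: [0.77, 0.638, 0.002, 0.001]
contact_force: [3.3, 3.4, -1.7]
opening: 0.131
finger_force: 43.7
```

```bash
python3 bs.py; python3 -c "
from h import *
print(np.round(ctrl.get_state()['wrist_torque'],2))"
```

```text
t 37.58 pos [0.6377 0.0159 0.0491] yang -10.69 tilt [0.0041 0.0003] op 11.2 F [ 3.3  3.4 -1.7] ff 43.7 q16 [-0.13  0.05]
tcp bed [0.1216 0.1339] F bed [2.7 3.9]
[ 0.62 -0.58  0.68]
```

Request:
drive_tool(moves=[[[0, 0, 0.04], [0, 0, 0], 0], [[0, 0, 0], [0, 0, 0], 0]])

```text
time: 37.83
eef_pos: [0.6377, 0.0159, 0.0491]
tcp_rot: [0.781, 0.624, 0.001, 0.002]
contact_force: [4.4, 4.0, -2.2]
opening: 0.134
finger_force: 55.7
```

```bash
python3 bs.py; python3 -c "
from h import *
print(np.round(ctrl.get_state()['wrist_torque'],2))"
```

```text
t 37.83 pos [0.6377 0.0159 0.0491] yang -12.78 tilt [ 0.0041 -0.0006] op 11.4 F [ 4.4  4.  -2.2] ff 55.7 q16 [-0.13  0.09]
tcp bed [0.1217 0.1339] F bed [3.7 4.7]
[ 0.69 -0.6   1.28]
```

Request:
drive_tool(moves=[[[0, 0, -0.06], [0, 0, 0], 0], [[0, 0, 0], [0, 0, 0], 0.05], [[0, 0, 0], [0, 0, 0], 0.05], [[0, 0, 0], [0, 0, -0.03], 0.05], [[0, 0, 0], [0, 0, -0.04], 0.05]])

```text
time: 38.45
eef_pos: [0.6349, 0.0148, 0.1179]
tcp_rot: [0.765, 0.644, -0.002, -0.001]
contact_force: [0.7, 0.2, 0.3]
opening: 0.583
finger_force: 0.0
```

```bash
python3 bs.py; python3 knob.py k2 .13
python3 - <<'E'
from bed import *
k=T(P,np.array([.12,-.13,0])); to([k[0],k[1],.118])
E
```

```text
t 38.45 pos [0.6349 0.0148 0.1179] yang -9.79 tilt [-0.0042  0.0002] op 49.8 F [0.7 0.2 0.3] ff 0.0 q16 [-0.14  0.03]
tcp bed [0.1191 0.1324] F bed [0.7 0.4]
exp top [321.3 223.6]
centre offset mm x,y 0.8689498901367188 2.5562210083007812 size 44.07207489013672 11.611997604370117 world angle mod 180 81.60708
t 38.5 pos [0.6391 0.0145 0.1257] yang -9.77 tilt [ 0.0078 -0.0013] op 49.7 F [1.9 0.1 4.6] ff 0.0 q16 [-0.14  0.03]
  -> [ 0.5945 -0.2444  0.118 ] tool shift mm [-2.627e+02 -1.000e-01  7.700e+00] rows 5
```

Request:
drive_tool(moves=[[[0, 0, 0], [-0.0521, 0.0005, 0], 0.05], [[0, 0, 0], [-0.0521, 0.0005, 0], 0.05], [[0, 0, 0], [-0.0521, 0.0005, 0], 0.05], [[0, 0, 0], [-0.0521, 0.0005, 0], 0.05], [[0, 0, 0], [-0.0521, 0.0005, 0], 0.05]])

```text
time: 39.12
eef_pos: [0.5941, -0.244, 0.1189]
tcp_rot: [0.765, 0.644, -0.0, 0.0]
contact_force: [0.9, -0.0, -0.2]
opening: 0.585
finger_force: 0.0
```

Request:
drive_tool(moves=[[[0, 0, 0], [0, 0, 0], 0.05], [[0, 0, 0], [0, 0, 0], 0.05], [[0, 0, 0], [0, 0, 0], 0.05]])

```text
time: 39.5
eef_pos: [0.5948, -0.2409, 0.1186]
tcp_rot: [0.764, 0.645, -0.0, -0.0]
contact_force: [-0.1, 0.1, 0.9]
opening: 0.587
finger_force: 0.0
```

```bash
python3 bs.py; python3 knob.py k3 -.13
```

```text
t 39.5 pos [ 0.5948 -0.2409  0.1186] yang -9.66 tilt [-0.0005  0.0005] op 50.1 F [-0.1  0.1  0.9] ff 0.0 q16 [-0.54 -0.37]
tcp bed [ 0.1198 -0.1264] F bed [-0.1  0.1]
exp top [320.  224.9]
centre offset mm x,y 1.1367645263671875 2.777942657470703 size 15.847479820251465 42.68183135986328 world angle mod 180 119.29137
```

Request:
drive_tool(moves=[[[0, 0, 0], [-0.0006, 0.0008, 0], 0.05], [[0, 0, -0.1775], [0, 0, 0], 0.05], [[0, 0, -0.1775], [0, 0, 0], 0.05], [[0, 0, -0.1775], [0, 0, 0], 0.05], [[0, 0, -0.1775], [0, 0, 0], 0.05]])

```text
time: 40.17
eef_pos: [0.5957, -0.2422, 0.1189]
tcp_rot: [0.49, 0.872, -0.0, 0.0]
contact_force: [-0.2, 0.5, -0.1]
opening: 0.586
finger_force: 0.0
```

Request:
drive_tool(moves=[[[0, 0, 0], [0, 0, 0.03], 0.05], [[0, 0, 0], [0, 0, 0.03], 0.05], [[0, 0, 0], [0, 0, 0.009], 0.05], [[0, 0, 0], [0, 0, 0], 0.05]])

```text
time: 40.67
eef_pos: [0.5954, -0.2424, 0.0495]
tcp_rot: [0.493, 0.87, -0.0, -0.001]
contact_force: [-0.1, 0.2, -0.0]
opening: 0.584
finger_force: 0.0
```

```bash
python3 bs.py
```

```text
t 40.67 pos [ 0.5954 -0.2424  0.0495] yang 30.98 tilt [-0.0009  0.0005] op 49.9 F [-0.1  0.2 -0. ] ff 0.0 q16 [-0.54 -1.08]
tcp bed [ 0.1206 -0.1279] F bed [-0.1  0.2]
```

Request:
drive_tool(moves=[[[0, 0, 0], [0, 0, 0], 0], [[0, 0, 0], [0, 0, 0], 0], [[0, 0, 0], [0, 0, 0], 0], [[0, 0, 0.1], [0, 0, 0], 0], [[0, 0, 0.17], [0, 0, 0], 0]])

```text
time: 41.3
eef_pos: [0.5964, -0.2433, 0.0515]
tcp_rot: [0.607, 0.795, 0.0, 0.001]
contact_force: [-1.2, 0.8, 5.2]
opening: 0.132
finger_force: 42.6
```

```bash
python3 bs.py; python3 -c "
from h import *
print(np.round(ctrl.get_state()['wrist_torque'],2))"
```

```text
t 41.3 pos [ 0.5964 -0.2433  0.0515] yang 15.22 tilt [ 0.0019 -0.0014] op 11.3 F [-1.2  0.8  5.2] ff 42.6 q16 [-0.54 -0.81]
tcp bed [ 0.1217 -0.1286] F bed [-1.3  0.6]
[0.06 0.06 0.1 ]
```

Request:
drive_tool(moves=[[[0, 0, 0.18], [0, 0, 0], 0], [[0, 0, 0.18], [0, 0, 0], 0], [[0, 0, 0.18], [0, 0, 0], 0], [[0, 0, 0.18], [0, 0, 0], 0], [[0, 0, 0.18], [0, 0, 0], 0]])

```text
time: 41.92
eef_pos: [0.5952, -0.2431, 0.0515]
tcp_rot: [0.892, 0.451, -0.001, -0.0]
contact_force: [-3.6, 1.7, 6.7]
opening: 0.133
finger_force: 43.0
```

Request:
drive_tool(moves=[[[0, 0, 0.18], [0, 0, 0], 0], [[0, 0, 0.18], [0, 0, 0], 0], [[0, 0, 0.18], [0, 0, 0], 0], [[0, 0, 0.18], [0, 0, 0], 0], [[0, 0, 0.18], [0, 0, 0], 0]])

```text
time: 42.55
eef_pos: [0.5947, -0.2421, 0.0515]
tcp_rot: [1.0, 0.018, -0.002, -0.001]
contact_force: [-5.3, 4.3, 8.7]
opening: 0.127
finger_force: 43.2
```

Request:
drive_tool(moves=[[[0, 0, 0.18], [0, 0, 0], 0], [[0, 0, 0.18], [0, 0, 0], 0], [[0, 0, 0.18], [0, 0, 0], 0], [[0, 0, 0.18], [0, 0, 0], 0], [[0, 0, 0], [0, 0, 0], 0]])

```text
time: 43.18
eef_pos: [0.595, -0.2411, 0.0515]
tcp_rot: [0.943, -0.334, -0.002, -0.001]
contact_force: [-4.0, 6.8, 9.4]
opening: 0.135
finger_force: 43.3
```

```bash
python3 bs.py; python3 -c "
from h import *
print(np.round(ctrl.get_state()['wrist_torque'],2))"
```

```text
t 43.17 pos [ 0.595  -0.2411  0.0515] yang -128.99 tilt [-0.0028  0.0039] op 11.5 F [-4.   6.8  9.4] ff 43.3 q16 [-0.54  1.71]
tcp bed [ 0.12   -0.1266] F bed [-5.1  6. ]
[ 1.08  0.65 -0.04]
```

Request:
drive_tool(moves=[[[0, 0, 0], [0, 0, 0], 0.06], [[0, 0, 0], [0, 0, 0], 0.06], [[0, 0, -0.1745], [0, 0, 0], 0.06], [[0, 0, -0.1745], [0, 0, 0], 0.06], [[0, 0, -0.1745], [0, 0, 0], 0.06]])

```text
time: 43.8
eef_pos: [0.5953, -0.2433, 0.0495]
tcp_rot: [0.997, -0.075, -0.0, 0.0]
contact_force: [-0.4, 0.9, -0.1]
opening: 0.699
finger_force: 0.0
```

Request:
drive_tool(moves=[[[0, 0, -0.1745], [0, 0, 0], 0.06], [[0, 0, -0.1745], [0, 0, 0], 0.06], [[0, 0, -0.1745], [0, 0, 0], 0.06], [[0, 0, -0.1745], [0, 0, 0], 0.06], [[0, 0, -0.1745], [0, 0, 0], 0.06]])

```text
time: 44.42
eef_pos: [0.5953, -0.2433, 0.0495]
tcp_rot: [0.935, 0.353, -0.0, 0.0]
contact_force: [-0.3, -0.1, 0.0]
opening: 0.698
finger_force: 0.0
```

Request:
drive_tool(moves=[[[0, 0, -0.1745], [0, 0, 0], 0.06], [[0, 0, -0.1745], [0, 0, 0], 0.06], [[0, 0, -0.1745], [0, 0, 0], 0.06], [[0, 0, -0.1745], [0, 0, 0], 0.06], [[0, 0, -0.1745], [0, 0, 0], 0.06]])

```text
time: 45.05
eef_pos: [0.5953, -0.2433, 0.0495]
tcp_rot: [0.699, 0.716, -0.0, 0.0]
contact_force: [-0.1, -0.4, -0.2]
opening: 0.697
finger_force: 0.0
```

Request:
drive_tool(moves=[[[0, 0, -0.1745], [0, 0, 0], 0.06], [[0, 0, -0.1745], [0, 0, 0], 0.06], [[0, 0, -0.1745], [0, 0, 0], 0.06], [[0, 0, -0.1745], [0, 0, 0], 0.06], [[0, 0, -0.1745], [0, 0, 0], 0.06]])

```text
time: 45.68
eef_pos: [0.5953, -0.2432, 0.0495]
tcp_rot: [0.331, 0.944, -0.0, -0.0]
contact_force: [0.1, -0.4, -0.2]
opening: 0.706
finger_force: 0.0
```

Request:
drive_tool(moves=[[[0, 0, 0], [0, 0, 0], 0.06], [[0, 0, 0], [0, 0, 0], 0.06]])

```text
time: 45.92
eef_pos: [0.5954, -0.243, 0.0496]
tcp_rot: [0.335, 0.942, -0.0, -0.0]
contact_force: [-0.1, -0.3, -0.8]
opening: 0.701
finger_force: 0.0
```

```bash
python3 bs.py
python3 - <<'E'
from bed import *
k=T(P,np.array([.1206,-.1268,0])); to([k[0],k[1],.0505])
E
```

```text
t 45.92 pos [ 0.5954 -0.243   0.0496] yang 50.91 tilt [-0.0002 -0.    ] op 59.9 F [-0.1 -0.3 -0.8] ff 0.0 q16 [-0.55 -1.43]
tcp bed [ 0.1207 -0.1285] F bed [-0.1 -0.3]
t 45.92 pos [ 0.5954 -0.243   0.0496] yang 50.91 tilt [-0.0002 -0.    ] op 59.9 F [-0.1 -0.3 -0.8] ff 0.0 q16 [-0.55 -1.43]
  -> [ 0.5955 -0.2414  0.0505] tool shift mm [ 0.9  1.4 -0.9] rows 1
```

Request:
drive_tool(moves=[[[0, 0, 0], [0.0009, 0.0014, -0.001], 0.05], [[0, 0, 0], [0, 0, 0], 0], [[0, 0, 0], [0, 0, 0], 0], [[0, 0, 0], [0, 0, 0], 0], [[0, 0, 0.15], [0, 0, 0], 0]])

```text
time: 46.55
eef_pos: [0.5956, -0.2413, 0.051]
tcp_rot: [0.405, 0.914, -0.0, -0.0]
contact_force: [-0.2, 0.2, 1.6]
opening: 0.129
finger_force: 41.8
```

Request:
drive_tool(moves=[[[0, 0, 0.17], [0, 0, 0], 0], [[0, 0, 0.17], [0, 0, 0], 0], [[0, 0, 0.17], [0, 0, 0], 0], [[0, 0, 0.17], [0, 0, 0], 0], [[0, 0, 0.12], [0, 0, 0], 0]])

```text
time: 47.18
eef_pos: [0.5961, -0.2412, 0.0511]
tcp_rot: [0.729, 0.684, 0.0, 0.0]
contact_force: [0.6, -0.5, -0.2]
opening: 0.131
finger_force: 41.6
```

Request:
drive_tool(moves=[[[0, 0, 0.06], [0, 0, 0], 0], [[0, 0, 0.05], [0, 0, 0], 0], [[0, 0, 0.03], [0, 0, 0], 0], [[0, 0, 0], [0, 0, 0], 0]])

```text
time: 47.68
eef_pos: [0.5961, -0.2412, 0.051]
tcp_rot: [0.773, 0.635, 0.0, 0.001]
contact_force: [1.9, 0.6, -0.1]
opening: 0.127
finger_force: 45.2
```

```bash
python3 bs.py; python3 -c "
from h import *
print(np.round(ctrl.get_state()['wrist_torque'],2))"
```

```text
t 47.67 pos [ 0.5961 -0.2412  0.051 ] yang -11.22 tilt [ 0.0009 -0.001 ] op 10.8 F [ 1.9  0.6 -0.1] ff 45.2 q16 [-0.54 -0.35]
tcp bed [ 0.1211 -0.1265] F bed [1.8 0.8]
[ 0.13 -0.34  0.79]
```

Request:
drive_tool(moves=[[[0, 0, 0.04], [0, 0, 0], 0], [[0, 0, 0], [0, 0, 0], 0], [[0, 0, -0.04], [0, 0, 0], 0], [[0, 0, 0], [0, 0, 0], 0.05], [[0, 0, 0], [0, 0, 0], 0.05]])

```text
time: 48.3
eef_pos: [0.5951, -0.2413, 0.0505]
tcp_rot: [0.775, 0.632, -0.0, -0.001]
contact_force: [0.2, 0.6, -0.5]
opening: 0.549
finger_force: 0.0
```

Request:
drive_tool(moves=[[[0, 0, 0], [0, 0, -0.03], 0.05], [[0, 0, 0], [0, 0, -0.05], 0.05], [[0, 0, 0], [0, 0, -0.05], 0.05], [[0, 0, 0], [-0.04, -0.04, 0], 0.05], [[0, 0, 0], [-0.04, -0.04, 0], 0.05]])

```text
time: 48.92
eef_pos: [0.5007, -0.3045, 0.182]
tcp_rot: [0.774, 0.633, 0.0, 0.001]
contact_force: [0.3, -1.0, -0.5]
opening: 0.588
finger_force: 0.0
```

Request:
drive_tool(moves=[[[0, 0, 0], [-0.05, -0.03, 0], 0.05], [[0, 0, 0], [-0.05, -0.03, 0], 0.05], [[0, 0, 0], [-0.05, -0.03, 0], 0.05], [[0, 0, 0], [0, 0, 0], 0.05], [[0, 0, 0], [0, 0, 0], 0.05]])

```text
time: 49.55
eef_pos: [0.3833, -0.4329, 0.1806]
tcp_rot: [0.774, 0.633, 0.0, -0.0]
contact_force: [0.1, 0.1, -0.5]
opening: 0.583
finger_force: 0.0
```

```bash
python3 bs.py
python3 - <<'E'
from h import *
t=snap('top','top6'); cv2.imwrite('pics/f.png',cv2.resize(t['image'][140:280,270:470,::-1],(800,560),interpolation=cv2.INTER_CUBIC))
E
```

```text
t 49.55 pos [ 0.3833 -0.4329  0.1806] yang -11.5 tilt [0.     0.0011] op 49.8 F [ 0.1  0.1 -0.5] ff 0.0 q16 [-1.02 -0.82]
tcp bed [-0.0588 -0.3494] F bed [0.1 0.1]
```

View pics/f.png

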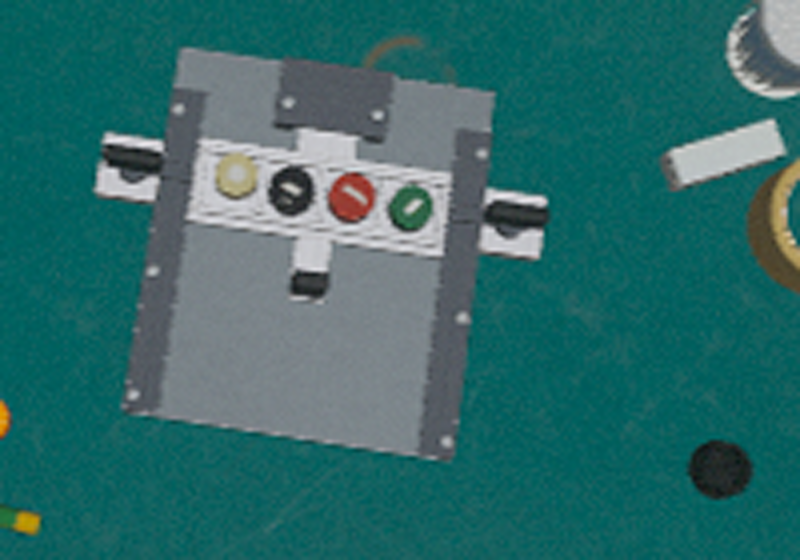

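The final top view shows all four pucks in the bays, the carrier home and the bystanders unmoved. The left bar is square, but the right bar (about (518,213)) looks less tilted, so I'll measure both.

Run:
```python
from bed import *
c=ld('top6')
for y in(.13,-.13):
    k=T(P,np.array([.12,y,.0555])); N=120
    ii,jj=np.mgrid[0:N,0:N]; m=np.array([[proj(c,[k[0]+(N/2-i)*.0005,k[1]+(N/2-j)*.0005,.0555]) for j in range(N)] for i in range(N)],np.float32)
    r=cv2.remap(np.ascontiguousarray(c['image']),m[...,0],m[...,1],cv2.INTER_CUBIC).max(2)
    for th in(40,50,60):
        d=cv2.morphologyEx((r<th).astype(np.uint8),cv2.MORPH_OPEN,np.ones((5,5),np.uint8))
        n,l,s,ce=cv2.connectedComponentsWithStats(d); b=1+np.argmax(s[1:,4]); pts=np.argwhere(l==b).astype(float); pts-=pts.mean(0); w,V=np.linalg.eigh(pts.T@pts); e=V[:,1]
        print(y,th,s[b,4],'angle',np.degrees(np.arctan2(-e[1],-e[0]))%180,'expect',np.degrees(P[2])+90)
```

```text
0.13 40 178 angle 80.10565558717911 expect 80.92803952866934
0.13 50 682 angle 80.117173021623 expect 80.92803952866934
0.13 60 1035 angle 79.47685848350943 expect 80.92803952866934
-0.13 40 117 angle 87.24768154335534 expect 80.92803952866934
-0.13 50 746 angle 78.94768057016134 expect 80.92803952866934
-0.13 60 1683 angle 85.146501043541 expect 80.92803952866934
```

Run:
```python
from h import *
to([.5955,-.2414,.175])
```

```text
t 49.6 pos [ 0.3838 -0.4324  0.1806] yang -11.41 tilt [-0.     0.001] op 49.8 F [-0.1  0.3  0.7] ff 0.0 q16 [-1.02 -0.82]
  -> [ 0.5955 -0.2414  0.175 ] tool shift mm [229.1 169.7   5.8] rows 5
```

Request:
drive_tool(moves=[[[0, 0, 0], [0.0458, 0.0339, 0], 0.05], [[0, 0, 0], [0.0458, 0.0339, 0], 0.05], [[0, 0, 0], [0.0458, 0.0339, 0], 0.05], [[0, 0, 0], [0.0458, 0.0339, 0], 0.05], [[0, 0, 0], [0.0458, 0.0339, 0], 0.05]])

```text
time: 50.22
eef_pos: [0.5968, -0.2386, 0.1808]
tcp_rot: [0.773, 0.634, 0.0, -0.0]
contact_force: [0.9, -0.1, -0.1]
opening: 0.587
finger_force: 0.0
```

Request:
drive_tool(moves=[[[0, 0, 0], [0, 0, 0.058], 0.05], [[0, 0, 0], [0, 0, 0], 0.05], [[0, 0, 0], [0, 0, 0], 0.05], [[0, 0, 0], [0, 0, 0], 0.05]])

```text
time: 50.72
eef_pos: [0.596, -0.2431, 0.1257]
tcp_rot: [0.774, 0.633, 0.001, 0.002]
contact_force: [0.1, 0.8, 0.4]
opening: 0.582
finger_force: 0.0
```

```bash
python3 bs.py; python3 knob.py k4 -.13
python3 - <<'E'
import cv2,numpy as np
r=cv2.cvtColor(cv2.imread('pics/k4r.png'),cv2.COLOR_BGR2GRAY); r=cv2.resize(r,(160,160))
for j in range(30,130,12): print(j,r[50:110:3,j].tolist())
E
```

```text
t 50.73 pos [ 0.596  -0.2431  0.1257] yang -11.43 tilt [ 0.0038 -0.0022] op 49.7 F [0.1 0.8 0.4] ff 0.0 q16 [-0.54 -0.35]
tcp bed [ 0.1214 -0.1285] F bed [-0.1  0.8]
exp top [317.2 217.7]
centre offset mm x,y 0.21583938598632812 2.5847854614257812 size 44.63172149658203 11.498897552490234 world angle mod 180 80.98068
30 [222, 233, 244, 247, 164, 112, 116, 99, 80, 70, 120, 249, 245, 244, 244, 244, 244, 244, 244, 238]
42 [244, 243, 244, 247, 199, 28, 33, 31, 35, 36, 41, 33, 57, 207, 248, 245, 245, 245, 244, 247]
54 [245, 245, 216, 74, 114, 53, 52, 64, 62, 58, 55, 53, 41, 92, 110, 145, 246, 244, 243, 244]
66 [244, 246, 213, 105, 109, 110, 38, 57, 62, 61, 57, 54, 50, 54, 112, 107, 221, 245, 244, 245]
78 [245, 245, 245, 248, 179, 110, 83, 44, 59, 61, 60, 55, 55, 41, 153, 249, 243, 243, 243, 243]
90 [244, 244, 244, 244, 245, 245, 251, 127, 41, 58, 57, 58, 55, 50, 48, 233, 250, 251, 236, 226]
102 [94, 92, 89, 84, 85, 85, 87, 77, 45, 51, 55, 55, 52, 56, 49, 49, 90, 89, 89, 89]
114 [88, 87, 87, 87, 88, 89, 88, 89, 67, 45, 53, 53, 53, 53, 53, 45, 81, 88, 88, 89]
126 [89, 86, 88, 87, 89, 88, 87, 89, 89, 89, 87, 88, 88, 89, 87, 88, 88, 89, 89, 88]
```

The right bar measures 80.98° against an expected 80.93°, so it is square and at its stop. I'll move up clear of everything and hand in.

Request:
drive_tool(moves=[[[0, 0, 0], [0, 0, -0.05], 0.05], [[0, 0, 0], [0, 0, -0.04], 0.05], [[0, 0, 0], [0, 0, 0], 0.05], [[0, 0, 0], [0, 0, 0], 0.05]])

```text
time: 51.28
eef_pos: [0.5947, -0.2425, 0.2136]
tcp_rot: [0.774, 0.633, 0.0, 0.001]
contact_force: [-0.1, 0.2, -0.6]
opening: 0.585
finger_force: 0.0
```

```bash
python3 -c "
from plant import ctrl
print(ctrl.sign_off())"
```

```text
the job is handed in; nothing more can be done
None
```

The job is handed in at about 51 s: all four specimens (cream, black, red, green) sit flat in the bays, the carrier was pushed home against the stop, and then both clamp bolts were turned clockwise to their end stops; the loupe, battery, slide box and the orange and yellow look-alikes were left alone.

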